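# Load a relay carrier, clamp it with its quick-release and knock its index pins home

## Task

Get the relay carrier ready for inspection: stand every relay can upright in a pocket of its own, and lock the clamp bar: with the lever open, turn the winged nut clockwise until the lever meets firm resistance about a third of the way down (neither flopping shut nor stiff from the very start), and press the lever fully down so that it stays shut. With the clamp shut, knock both index pins fully home with the mallet, not with the hand, then stand the mallet back on its rubber pad, head down as it was; leave the solder spool and the glass jar where they are.

Things in the scene. Friction and masses are not known exactly. Their poses are not given: they have to be found in the camera images.
- fixture: Fixture bolted to the bench: aluminium bed 80 x 275 mm, 50 mm high, on a dark 100 mm wide foot. Origin at z = 0 on the pocket row's centre line, z up. Along its y: two index pins (x = -24 and 24, y = -150 mm), pockets (-94, -48, -2, 44), lug under the clamp bar (76 to 96, top 72 high), upright clamp rod with nut and lever (x = 0, y = 125); the lever sticks out towards +y. Yaw up to 13 degrees either way.
- pocket1 (a point): Centre of the floor of pocket 1 of 4 on the bed (axes as the fixture's), 50 mm above the bench. Each pocket is 40 x 40 mm inside, with black walls 4 mm high and 6 mm thick; pocket centres are 46 mm apart along the fixture's y.
- pocket2 (a point): Centre of the floor of pocket 2 of 4 on the bed (axes as the fixture's), 50 mm above the bench. Each pocket is 40 x 40 mm inside, with black walls 4 mm high and 6 mm thick; pocket centres are 46 mm apart along the fixture's y.
- pocket3 (a point): Centre of the floor of pocket 3 of 4 on the bed (axes as the fixture's), 50 mm above the bench. Each pocket is 40 x 40 mm inside, with black walls 4 mm high and 6 mm thick; pocket centres are 46 mm apart along the fixture's y.
- pocket4 (a point): Centre of the floor of pocket 4 of 4 on the bed (axes as the fixture's), 50 mm above the bench. Each pocket is 40 x 40 mm inside, with black walls 4 mm high and 6 mm thick; pocket centres are 46 mm apart along the fixture's y.
- relay1_c (a point): Centre of a relay can: loose upright aluminium box 30 (x) x 28 (y) x 30 (z) mm with a heavy black foot and a paper patch on top, 50 to 100 g. There are 3 or 4 (None: absent), at first on the bench before the fixture. In a pocket this centre is 65 mm above the bench. Grip the upper half, so that the fingertips clear the pocket walls.
- relay2_c (a point): Centre of a relay can: loose upright aluminium box 30 (x) x 28 (y) x 30 (z) mm with a heavy black foot and a paper patch on top, 50 to 100 g. There are 3 or 4 (None: absent), at first on the bench before the fixture. In a pocket this centre is 65 mm above the bench. Grip the upper half, so that the fingertips clear the pocket walls.
- relay3_c (a point): Centre of a relay can: loose upright aluminium box 30 (x) x 28 (y) x 30 (z) mm with a heavy black foot and a paper patch on top, 50 to 100 g. There are 3 or 4 (None: absent), at first on the bench before the fixture. In a pocket this centre is 65 mm above the bench. Grip the upper half, so that the fingertips clear the pocket walls.
- relay4_c (a point): Centre of a relay can: loose upright aluminium box 30 (x) x 28 (y) x 30 (z) mm with a heavy black foot and a paper patch on top, 50 to 100 g. There are 3 or 4 (None: absent), at first on the bench before the fixture. In a pocket this centre is 65 mm above the bench. Grip the upper half, so that the fingertips clear the pocket walls.
- nut (a joint): Angle of the winged nut on top of the clamp rod, rad, 0 to 7.5, growing clockwise seen from above (tightening); starts 0 to 1.2. Each rad lowers nut and clamp bar 1.8 mm. Needs about 0.4 N m, stays where left. At about 4.2 the lever meets resistance a third of the way down; 2.7 to 6 is right, below that slack, above too tight.
- nut_wing (a point): Centre of the nut's black wing, a flat upright bar 46 mm long (this point's x axis), 14 mm thick (y, the width to grip) and 30 mm high; it reaches 13 mm above and 17 mm below this point, which is 128 mm above the bench with the nut at 0 and the lever open on the clamp rod; it turns with the nut.
- lever (a joint): Angle of the cam lever, rad: 0 open (pointing along the fixture's +y and 40 degrees up), 0.96 shut (15 degrees below level); starts 0 to 0.1. It turns down about the fixture's x through point lever_pivot. Rightly set it takes up to about 5 to 14 N (1 N if slack) pressed at its paddle and goes over centre at 0.85, then stays shut by itself; it may be pushed against its stop.
- lever_pivot (a point): The lever's axis, on the fixture at y = 125 mm, 50 mm above the bench.
- lever_paddle (a point): Centre of the lever's black end paddle, 92 mm from the pivot; the paddle is 24 mm wide, 34 mm long and 9 mm thick (its upper face is 4.5 mm above this point, square to the lever). Press it down with shut fingertips.
- squeeze (a joint): How far the clamp bar's spring stack is squeezed, m: 0 while the bar is clear of the lug; rightly clamped with the lever shut it reads 0.0015 to 0.0068 (about 0.004 with the nut at 4.2).
- pin1 (a joint): How far sprung index pin 1 is down, m: 0 up, 0.010 fully home; starts 0 to 0.001. It resists with 7 to 9 N; a ratchet-like drag keeps it where it is driven.
- pin2 (a joint): How far sprung index pin 2 is down, m: 0 up, 0.010 fully home; starts 0 to 0.001. It resists with 7 to 9 N; a ratchet-like drag keeps it where it is driven.
- pin1_top (a point): Top of the flat head, 18 mm across, of index pin 1, at the fixture's x = -24 mm, y = -150 mm; about 80 mm above the bench when up, 70 mm when home. It stands in a steel bush 22 mm across whose top is 60 mm above the bench. The pins are 48 mm apart; strike one after the other.
- pin2_top (a point): Top of the flat head, 18 mm across, of index pin 2, at the fixture's x = 24 mm, y = -150 mm; about 80 mm above the bench when up, 70 mm when home. It stands in a steel bush 22 mm across whose top is 60 mm above the bench. The pins are 48 mm apart; strike one after the other.
- mallet_grip (a point): Point on the mallet's handle 45 mm from the head's axis; x along the handle towards the head, z up. The mallet (260 g, mostly head) stands on its head, a dark upright cylinder 38 mm across, 60 mm high with white faces; the level square wooden handle (20 mm wide across y, 18 high) has its middle 30 mm above the lower face and ends 122 mm from the head's axis.
- mallet_face (a point): Centre of the mallet's lower striking face (x along the handle towards the head, z up along the head's axis).
- mallet_pad_top (a point): Centre of the top of the black rubber pad, 80 x 80 mm and 6 mm thick, on which the mallet stands at the start and must stand at the end. Fixed.
- spool_c (a point): Centre of a solder spool, 52 mm across, 42 mm high, standing on end: leave alone.
- jar_c (a point): Centre (37 mm up) of a small glass jar, 48 mm across, 75 mm high: leave alone.
Not all that is in view belongs to the job. What is shaped like the part that bears mallet_grip but red is not meant.

How it is judged:
On the way, in this order (a step that is already met when the one before it is completed fails the run):
1. the nut is set (2.4 to 6.7 rad) while the lever is open (value of joint nut between 2.4 and 6.7 rad and value of joint lever below 0.5 rad), for 0.2 s.
2. the lever is fully shut and the clamp bar squeezes firmly (value of joint lever above 0.88 rad and value of joint squeeze between 0.0015 and 0.0068 m), for 0.2 s.
3. both pins are driven home (9 of 10 mm or more), the mallet's head still by one of them (value of joint each of pin1, pin2 above 0.009 m and (distance between mallet_face and pin1_top below 0.03 m or distance between mallet_face and pin2_top below 0.03 m)).
At the end, for the whole second after the job is handed in: Every relay can present stands upright (within 7 degrees) on the floor of a pocket; the lever is shut (over 0.88 rad) with the squeeze between 1.5 and 6.8 mm; both pins are at least 8.5 mm down; the mallet stands head down on its pad, the head's axis within 35 mm of the pad's centre (all of step 2 and x of relay1_c in the frame of fixture between -0.012 and 0.012 m and y of relay1_c in the frame of fixture between -0.108 and 0.058 m and z of relay1_c in the frame of fixture between 0.0605 and 0.0678 m and angle between each of relay1_c, relay2_c, relay3_c, relay4_c's own z axis and vertical below 0.12 rad and x of relay2_c in the frame of fixture between -0.012 and 0.012 m and y of relay2_c in the frame of fixture between -0.108 and 0.058 m and z of relay2_c in the frame of fixture between 0.0605 and 0.0678 m and x of relay3_c in the frame of fixture between -0.012 and 0.012 m and y of relay3_c in the frame of fixture between -0.108 and 0.058 m and z of relay3_c in the frame of fixture between 0.0605 and 0.0678 m and x of relay4_c in the frame of fixture between -0.012 and 0.012 m and y of relay4_c in the frame of fixture between -0.108 and 0.058 m and z of relay4_c in the frame of fixture between 0.0605 and 0.0678 m and value of joint each of pin1, pin2 above 0.0085 m and horizontal distance between mallet_face and mallet_pad_top below 0.035 m and angle between mallet_face's own z axis and vertical below 0.1 rad and z of mallet_face in the frame of mallet_pad_top between -0.004 and 0.004 m); the robot touches nothing.
It fails at once if the solder spool or the glass jar is moved more than 30 mm (distance of any of spool_c, jar_c from where it was at the start of the episode above 0.03 m).
It fails at once if a pin is pushed by the hand or arm instead of the mallet (contact force between any of the fingers, the arm and pin1 above 3 N or contact force between any of the fingers, the arm and pin2 above 3 N).
Of relay1, relay2, relay3, relay4 only 3 to 4 are there at a start; the rules pass over those that are not, and their reading is None.
At some moment in a run one of relay1, relay2, relay3, relay4 may be knocked a few centimetres aside while the robot is not near it.
It also fails if it takes over 192 s, if anything falls off the work surface, if the arm or the gripper's body presses on something with over 40 N, if the wrist force passes 120 N, or if a joint passes its speed limit or range.

## Robot

A 6-joint arm with a two-finger parallel gripper is mounted at the origin on the work surface. World frame = base frame: x ahead of the robot, y to its left, z up, the work surface at z = 0. Lengths are in m, angles in rad, forces in N, time in s.
With the tool pointing down it reaches from about 0.225 to 0.725 m from the base axis. Payload 3.1 kg.
Tool frame: the origin (TCP) lies at the very end of the fingers, on their centre line; the grasp point (between the pads) lies 19 mm behind it; z points along the fingers, y is the line along which they close (so a half turn about z gives the same grasp; the last joint's range is limited). The gripper opens to 85 mm and grips with 20 to 120 N. Pads are 22 mm wide; open, the fingers measure 114 mm over their backs; the gripper's body (76 mm by 85 mm) begins 54 mm behind the grasp point. The pads swing forward as they close: fully open they stand 13 mm farther back than shut.
Start: joints at [-1.303, 0.048, 0.099, 1.622, 0, 1.443], TCP at [0.202, -0.484, 0.231] pointing down, gripper open.
Joint ranges: [-2.91, 2.91], [-0.99, 1.94], [-1.21, 1.42], [-2.12, 2.29], [-1.49, 1.47], [-3.14, 3.14]. Speed limits (rad/s): [2.79, 2.79, 3.14, 3.14, 3.14, 3.14].

## Interface

Orientations are given as a rotation vector (axis times angle).
In Python, from cell import robot gives the robot as it stands.
- The arm moves only by the tool step_arm, never from a script. Its argument "commands" is a list of rows, each a list of 7 numbers: the opening in per cent of the stroke, from 0 (shut) to 100 (fully open), then the shift along the tool's x, y, z in mm, then the turn, a rotation vector about the tool's x, y, z in degrees. In form: [[hand, x, y, z, wx, wy, wz], ...]. A call has 1 to 8 rows; each row is the pose to reach, as a shift and turn from the pose commanded when the call began, along the tool's axes at that moment; what a row does not reach only later rows make up. A row lasts 1/10 s, in which the tool goes at most 50 mm and 8.59 degrees, less where a joint would pass 70% of its speed; a pose out of reach is approached as far as the arm can. A call with a gripper value outside its range is refused whole. The fingers move at their own pace and stop on an object; "grip_force" is the grip in N (left out, the last holds). Time passes only in rows, so rows that repeat a pose let the fingers close. It gives the time, the measured TCP pose, the force, the opening and the grip force at its end, in the units of the state.
- robot.get_obs(): the state, without advancing time (a new reading comes with each control period).
- robot.grab_frame(name): name is "scene" or "top"; returns (picture, depth): 384x512x3 uint8, red, green, blue; 384x512 float32, m along the optical axis (not along the pixel's ray), 0 where there is no reading.
- robot.camera_model(name): a dict with "fx", "fy", "cx", "cy" (pixels), "k1" (the pictures are not rectified: a ray, as slopes to the right and down, at radius r is drawn at 1 + k1 r^2 times it, then the intrinsics apply), "position" and "orientation" of the camera in the world. Camera axes: x right, y down, z forward; pixel columns grow to the right and rows downward; lengths in m; the calibration is good to about 2 mm. A picture is of the moment at which its call begins. camera_model takes no time and is no camera call.
- robot.close_job(): hands the job in; it is judged then, once.
Trained networks look in the newest picture that a camera, given by its name, has taken for a name from the list of things; names that differ only in an ending like _2 or _b are one class to them, and where a whole thing is asked for, a point or a joint stands for the part that bears it (a point fixed in the world has none). Each returns a list of dicts, best first, with "p" (0 to 1); they miss things now and then, are a little off and sometimes report something else, mostly with a low value. They report only what shows in the picture. A call takes as long as a camera call. They do not tell look-alikes from the thing itself.
- robot.cut_out(label, camera): "pixels" (384x512 bool, what is visible of it) and "rect" ([centre column, centre row, width, height] in pixels, round what is visible of it).
The state is a dict: "clock": time; "joint_positions": joint angles; "joint_velocities": joint speeds; "joint_torque": joint torques, N m; "ee_pos": TCP position; "tool_rot": TCP orientation; "force": force on the tool from outside, world axes, zero at the start; "ft_torque": the same for the moment, N m; "grip_width": opening from 0.0 (shut) to 1.0 (fully open); "finger_force": force on a finger pad.
Only numpy, scipy, OpenCV 4.12 (cv2) and the standard library are available. Lean on these libraries where they do the work, as an engineer would, in place of code of your own. Each camera call takes 0.05 s, during which the arm holds its last target. There are 200 camera calls.

## Working session

There is one attempt and no reset: what is moved stays moved. The work goes in short steps, Python scripts to look and compute and a tool call to move; the robot and the scene stay as the last step left them, time stands still between calls to the robot, and variables do not carry over. Pictures are saved under pics/ and viewed, at most 14 in all, crops included, and the job is handed in when it is done.

Besides the shell and the picture viewer there is one more tool, called after ">>>" by a JSON object that holds its "method" and its "body". step_arm: Moves the arm, as the interface text tells. Its arguments: {"type":"object","properties":{"commands":{"type":"array"},"grip_force":{"type":"number"}},"required":["commands"]}

```bash
ls; mkdir -p pics; cat > h.py <<'E'
import numpy as np, cv2
from scipy.spatial.transform import Rotation as R
from cell import robot
def shot(cam,name=None):
    im,d=robot.grab_frame(cam)
    if name: cv2.imwrite(f'pics/{name}.png',im[:,:,::-1])
    return im,d
def cloud(cam,d):
    m=robot.camera_model(cam); K=np.array([[m['fx'],0,m['cx']],[0,m['fy'],m['cy']],[0,0,1.]])
    v,u=np.mgrid[0:384,0:512]
    x=cv2.undistortPoints(np.stack([u,v],-1).reshape(-1,1,2).astype(float),K,np.array([m['k1'],0,0,0.])).reshape(384,512,2)
    P=np.dstack([x[...,0]*d,x[...,1]*d,d])
    o=m['orientation']; o=np.array(o)
    Rm=R.from_rotvec(o).as_matrix() if o.shape==(3,) else (o if o.shape==(3,3) else R.from_quat(o).as_matrix())
    W=P@Rm.T+np.array(m['position']); W[d==0]=np.nan
    return W
def pix(cam,p):
    m=robot.camera_model(cam);o=np.array(m['orientation']); Rm=R.from_rotvec(o).as_matrix() if o.shape==(3,) else o
    q=Rm.T@(np.array(p)-m['position']); s=q[:2]/q[2]; s=s*(1+m['k1']*(s@s))
    return s[0]*m['fx']+m['cx'], s[1]*m['fy']+m['cy']
def state():
    o=robot.get_obs(); return o
E
python3 - <<'E'
from h import *
for c in('scene','top'):
    m=robot.camera_model(c); print(m)
    im,d=shot(c,c+'0'); np.savez(f'/tmp/{c}0.npz',im=im,d=d)
o=robot.get_obs();print(o)
for l in ['fixture','relay1_c','nut_wing','lever_paddle','mallet_grip','mallet_pad_top','pin1_top','spool_c','jar_c']:
    try:
        for r in robot.cut_out(l,'top')[:6]: print(l,round(r['p'],2),np.round(r['rect']),r['pixels'].sum())
    except Exception as e: print(l,e)
E
```

```text
pics
{'fx': 413.0864396845298, 'fy': 413.0864396845298, 'cx': 255.60902467415343, 'cy': 190.758898757144, 'k1': -0.013412160905614154, 'position': array([1.1515996 , 0.21483136, 0.63726314]), 'orientation': array([-1.30672889, -2.02094258,  1.03688567])}
{'fx': 470.4282279047841, 'fy': 470.4282279047841, 'cx': 249.00671845901957, 'cy': 182.39284878704942, 'k1': -0.1926665460180402, 'position': array([ 0.37601208, -0.0716738 ,  1.4430947 ]), 'orientation': array([-2.16094682,  2.21184743, -0.0440859 ])}
{'clock': 0.1, 'joint_positions': array([-1.30282895e+00,  4.86682397e-02,  9.77546996e-02,  1.62203959e+00,
        6.19477512e-06,  1.44296274e+00]), 'joint_velocities': array([ 0.00015441, -0.00044498,  0.0033889 ,  0.00040366, -0.00177051,
        0.00061777]), 'joint_torque': array([ 2.76788167e-03, -3.39850724e+01,  3.20935571e+01,  1.58013421e-02,
       -1.03829693e-04, -8.10768967e-06]), 'ee_pos': array([ 0.20223487, -0.48387072,  0.23023874]), 'tool_rot': array([-3.07816362e+00, -6.17249283e-01,  2.27322399e-04]), 'force': array([-0.27332274,  0.20085242,  1.10136584]), 'ft_torque': array([-0.00070682, -0.02574165,  0.04171497]), 'finger_force': 0.0, 'grip_width': 1.0003430193207687}
fixture 0.7 [214. 146. 134.  39.] 3500
relay1_c 0.54 [174. 135.  18.  16.] 143
relay1_c 0.44 [227. 198.  11.  12.] 93
nut_wing 0.68 [192. 187.  25.  17.] 285
mallet_grip 0.92 [148. 169.  32.  41.] 384
mallet_grip 0.8 [154. 240.  36.  45.] 446
mallet_pad_top 0.71 [158. 187.  32.  24.] 467
mallet_pad_top 0.53 [148. 171.  36.  38.] 404
pin1_top 0.17 [228. 196.  11.   9.] 77
spool_c 0.7 [192. 187.  21.  17.] 264
jar_c 0.83 [359. 177.  24.  17.] 253
```

```bash
python3 - <<'E'
import cv2
a=cv2.imread('pics/top0.png');b=a[90:290,110:390]
cv2.imwrite('pics/top0c.png',cv2.resize(b,(800,571),interpolation=cv2.INTER_CUBIC))
b=cv2.imread('pics/scene0.png');cv2.imwrite('pics/scene0c.png',cv2.resize(b,(800,600),interpolation=cv2.INTER_CUBIC))
E
```

```text
(no output)
```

View pics/top0c.png

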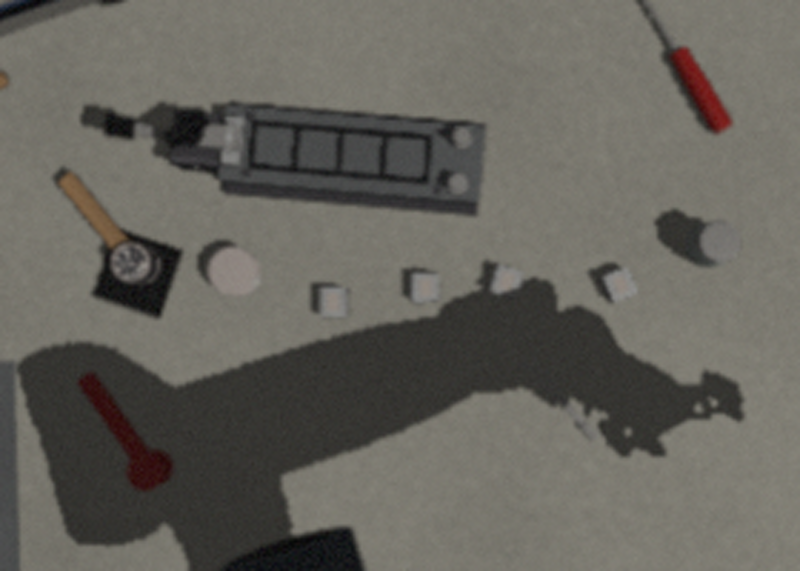

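View pics/scene0c.png

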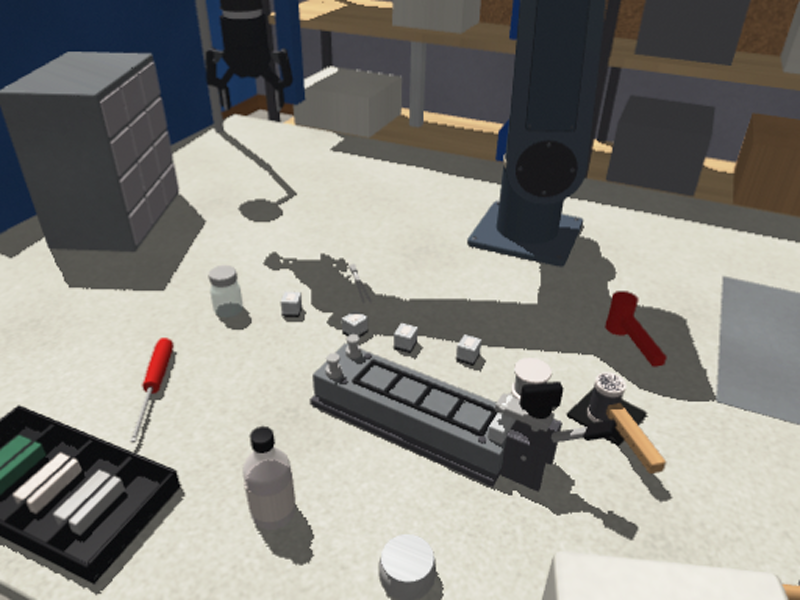

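The top picture shows four relay cans at about (226,195), (258,190), (287,187) and (327,189). The fixture is centred at about (233,145), with its lever pointing left (+y). There are two mallets: the wooden-handled one on its black pad, head at (156,182), and an all-red one at (160,253). The wooden one matches the description (wooden handle, standing on the pad); red is excluded.

```bash
python3 - <<'E'
from h import *
from scipy import ndimage as ni
for c in('top','scene'):
    z=np.load(f'/tmp/{c}0.npz');W=cloud(c,z['d']);np.save(f'/tmp/W{c}.npy',W)
    X,Y,Z=W[...,0],W[...,1],W[...,2]
    roi=(X>.2)&(X<.75)&(Y>-.5)&(Y<.5)
    print(c,'table z',np.nanmedian(Z[roi&(abs(Z)<.02)]), 'noise',np.nanstd(Z[roi&(abs(Z)<.01)]))
    for lo,hi in((.012,.16),):
        L,n=ni.label(roi&(Z>lo)&(Z<hi))
        for i in range(1,n+1):
            m=L==i
            if m.sum()<25: continue
            p=W[m]; t=p[p[:,2]>np.percentile(p[:,2],60)-.006]
            r=cv2.minAreaRect((t[:,:2]*1000).astype(np.float32))
            v,u=np.argwhere(m).mean(0)
            print(m.sum(),'px',int(u),int(v),'zmax',np.round(np.percentile(p[:,2],[50,90,99]),3),'rect mm',np.round(r[0],1),np.round(r[1],1),round(r[2],1))
    # bed top
    m=roi&(abs(Z-.0515)<.005)
    L,n=ni.label(m); i=np.argmax(np.bincount(L.ravel())[1:])+1
    p=W[L==i];r=cv2.minAreaRect((p[:,:2]*1000).astype(np.float32));print('bed',len(p),r,np.median(p[:,2]))
E
```

```text
top table z 0.0006445337393652384 noise 0.0031375335083679706
686 px 113 91 zmax [0.101 0.121 0.125] rect mm [733.2 344.7] [ 33.5 129.1] 0.1
38 px 338 94 zmax [0.016 0.019 0.023] rect mm [ 722.4 -335.9] [62.2  6.3] 29.4
282 px 354 120 zmax [0.023 0.028 0.032] rect mm [ 640.6 -379. ] [114.   26.7] 28.0
304 px 89 125 zmax [0.02  0.023 0.025] rect mm [650.  439.4] [ 41.2 137.1] 19.6
3246 px 223 143 zmax [0.052 0.095 0.141] rect mm [577.2  49.7] [384.8  81. ] 83.5
405 px 148 171 zmax [0.048 0.068 0.071] rect mm [503.3 253. ] [141.2  38.2] 33.0
242 px 359 174 zmax [0.074 0.079 0.082] rect mm [ 467.8 -382.1] [41.4 43. ] 1.3
230 px 191 184 zmax [0.042 0.046 0.049] rect mm [449.4 121.8] [49.1 48.3] 89.7
99 px 286 188 zmax [0.03  0.034 0.038] rect mm [ 433.3 -164.2] [27.8 29.3] 71.0
101 px 326 189 zmax [0.03  0.035 0.036] rect mm [ 427.5 -285.4] [29.9 28.5] 22.8
90 px 259 190 zmax [0.031 0.034 0.036] rect mm [428.7 -81.5] [24.1 27.3] 88.5
98 px 226 195 zmax [0.03  0.034 0.035] rect mm [415.9  16.5] [27.5 27.3] 88.1
42 px 66 197 zmax [0.096 0.102 0.106] rect mm [420.  493.5] [20.1 16.3] 64.1
4
[... 346 characters left out ...]
] 27.5
715 px 405 208 zmax [0.039 0.06  0.062] rect mm [288.5 238.7] [141.3  39. ] 30.0
148 px 185 192 zmax [0.028 0.031 0.033] rect mm [ 428.8 -288.2] [33.3 27.6] 22.7
9299 px 302 262 zmax [0.05  0.096 0.139] rect mm [541.4  72.5] [179.2 451.5] 5.2
173 px 259 213 zmax [0.029 0.031 0.033] rect mm [431.5 -82.7] [32.2 28.1] 3.6
186 px 299 221 zmax [0.029 0.031 0.032] rect mm [418.3  14.4] [28.9 32.3] 86.4
440 px 99 237 zmax [0.022 0.026 0.028] rect mm [ 667.4 -369.7] [165.3  24.9] 28.7
884 px 476 371 zmax [0.12  0.121 0.122] rect mm [744.  354.2] [ 28.1 102.1] 15.2
bed 3361 ((574.7161865234375, 15.582122802734375), (324.81976318359375, 82.5626449584961), 83.74358367919922) 0.050768092468962855
```

```bash
python3 - <<'E'
from h import *
from scipy.optimize import minimize
ims={}
for c in('top','scene'):
    z=np.load(f'/tmp/{c}0.npz');ims[c]=cv2.GaussianBlur(cv2.cvtColor(z['im'],cv2.COLOR_RGB2GRAY).astype(np.float32),(0,0),.7)
def pixs(c,P):
    m=robot.camera_model(c);Rm=R.from_rotvec(m['orientation']).as_matrix()
    q=(P-m['position'])@Rm;s=q[:,:2]/q[:,2:];s=s*(1+m['k1']*(s**2).sum(1,keepdims=True))
    return (s*m['fx']+[m['cx'],m['cy']]).astype(np.float32)
wall=[];floor=[]
t=np.linspace(-23,23,15)
for cy in(-94,-48,-2,44):
    for a in t: wall+=[(a,cy-23,54),(a,cy+23,54),(-23,cy+a,54),(23,cy+a,54)]
    for a in np.linspace(-13,13,7):
        for b in np.linspace(-13,13,7): floor.append((a,cy+b,50))
for cy in np.linspace(-115,65,40): floor+=[(-33,cy,50),(33,cy,50)]
def tr(P,p):
    c,s=np.cos(p[2]),np.sin(p[2]);P=np.array(P)/1000.
    return np.c_[p[0]+c*P[:,0]-s*P[:,1],p[1]+s*P[:,0]+c*P[:,1],P[:,2]]
def samp(c,P): 
    q=pixs(c,P);return cv2.remap(ims[c],q[:,:1],q[:,1:],cv2.INTER_LINEAR).mean()
def cost(p,cs): return sum(samp(c,tr(wall,p))-samp(c,tr(floor,p)) for c in cs)
for cs in(('top',),('scene',),('top','scene')):
    best=min(((cost((x,y,a),cs),(x,y,a)) for x in np.arange(.555,.59,.004) for y in np.arange(-.03,.05,.004) for a in np.radians([-8,-6.5,-5])),key=lambda t:t[0])
    r=minimize(cost,best[1],args=(cs,),method='Nelder-Mead',options=dict(initial_simplex=np.array(best[1])+np.array([[0,0,0],[.003,0,0],[0,.003,0],[0,0,.02]])))
    print(cs,np.round(r.x,4),np.degrees(r.x[2]),r.fun)
p=r.x; W=np.load('/tmp/Wscene.npy');Wt=np.load('/tmp/Wtop.npy')
c,s=np.cos(p[2]),np.sin(p[2])
for n,A in(('scene',W),('top',Wt)):
    d=A[...,:2]-p[:2]; fx=d@[c,s];fy=d@[-s,c];Z=A[...,2]
    m=(fy<-.12)&(fy>-.18)&(abs(fx)<.045)&(Z>.07)&(Z<.09)
    for sg in(-1,1):
        k=m&(fx*sg>0);print(n,'pin',k.sum(),np.median(fx[k]),np.median(fy[k]),np.median(Z[k]))
    k=(fy>.08)&(fy<.17)&(abs(fx)<.05)&(Z>.125);q=np.c_[fx[k],fy[k]]*1000
    print(n,'nut',k.sum(),cv2.minAreaRect(q.astype(np.float32)),np.percentile(Z[k],[50,95]))
    k=(fy>.16)&(fy<.25)&(abs(fx)<.05)&(Z>.05);print(n,'paddle',k.sum(),np.median(fx[k]),np.percentile(fy[k],[0,50,100]),np.percentile(Z[k],[10,50,90]))
# relays by top-face mean both cams; mallet
for n,A in(('scene',W),('top',Wt)):
    X,Y,Z=A[...,0],A[...,1],A[...,2]
    for g in((.417,.015),(.430,-.082),(.432,-.164),(.428,-.286)):
        k=(abs(X-g[0])<.03)&(abs(Y-g[1])<.03)&(Z>.025)&(Z<.04)
        if k.sum()>5: 
            rr=cv2.minAreaRect((A[k][:,:2]*1000).astype(np.float32));print(n,k.sum(),np.round(rr[0],1),np.round(rr[1],1),round(rr[2],1),np.median(A[k],0).round(4))
    k=(abs(X-.475)<.08)&(abs(Y-.235)<.06)&(Z>.055)&(Z<.08);rr=cv2.minEnclosingCircle((A[k][:,:2]*1000).astype(np.float32));print(n,'head',k.sum(),rr,np.median(Z[k]))
    k=(abs(X-.53)<.08)&(abs(Y-.28)<.1)&(Z>.03)&(Z<.05);q=A[k][:,:2];rr=cv2.minAreaRect((q*1000).astype(np.float32));print(n,'handle',k.sum(),rr,np.median(Z[k]))
E
```

```text
('top',) [ 0.5752  0.0314 -0.1116] -6.392108682131509 -33.20520782470703
('scene',) [ 0.5773  0.0295 -0.1102] -6.3122168598931445 -90.1153564453125Traceback (most recent call last):
  File "<stdin>", line 24, in <module>
  File "<stdin>", line 24, in <genexpr>
  File "<stdin>", line 22, in cost
  File "<stdin>", line 22, in <genexpr>
  File "<stdin>", line 21, in samp
  File "<stdin>", line 7, in pixs
ValueError: time passes only in moves, steps and waits
```

```bash
cat >> h.py <<'E'
CM={c:robot.camera_model(c) for c in('top','scene')}
class _F: pass
FX=np.array([.5765,.0302,-.1108])
def w2f(A):
    c,s=np.cos(FX[2]),np.sin(FX[2]);d=A[...,:2]-FX[:2];return d@[c,s],d@[-s,c]
def f2w(x,y,z=0):
    c,s=np.cos(FX[2]),np.sin(FX[2]);return np.array([FX[0]+c*x-s*y,FX[1]+s*x+c*y,z])
E
python3 - <<'E'
from h import *
for n in('scene','top'):
    A=np.load(f'/tmp/W{n}.npy')
    fx,fy=w2f(A);X,Y,Z=A[...,0],A[...,1],A[...,2]
    m=(fy<-.12)&(fy>-.18)&(abs(fx)<.045)&(Z>.07)&(Z<.09)
    for sg in(-1,1):
        k=m&(fx*sg>0);print(n,'pin',k.sum(),np.median(fx[k]),np.median(fy[k]),np.median(Z[k]))
    k=(fy>.08)&(fy<.17)&(abs(fx)<.05)&(Z>.125);q=np.c_[fx[k],fy[k]]*1000
    print(n,'nut',k.sum(),cv2.minAreaRect(q.astype(np.float32)),np.percentile(Z[k],[50,95]))
    k=(fy>.16)&(fy<.25)&(abs(fx)<.05)&(Z>.05);print(n,'paddle',k.sum(),np.median(fx[k]),np.percentile(fy[k],[0,50,100]),np.percentile(Z[k],[10,50,90]))
    for g in((.417,.015),(.430,-.082),(.432,-.164),(.428,-.286)):
        k=(abs(X-g[0])<.03)&(abs(Y-g[1])<.03)&(Z>.025)&(Z<.04)
        if k.sum()>5: 
            rr=cv2.minAreaRect((A[k][:,:2]*1000).astype(np.float32));print(n,k.sum(),np.round(rr[0],1),np.round(rr[1],1),round(rr[2],1),np.median(A[k],0).round(4))
    k=(abs(X-.475)<.08)&(abs(Y-.235)<.06)&(Z>.055)&(Z<.08);rr=cv2.minEnclosingCircle((A[k][:,:2]*1000).astype(np.float32));print(n,'head',k.sum(),rr,np.median(Z[k]))
    k=(abs(X-.53)<.08)&(abs(Y-.28)<.1)&(Z>.03)&(Z<.05)&(fy>.12);q=A[k][:,:2];rr=cv2.minAreaRect((q*1000).astype(np.float32));print(n,'handle',k.sum(),rr,np.median(Z[k]))
a=cv2.imread('pics/scene0.png')[220:310,300:430]
t=cv2.imread('pics/top0.png')[115:205,130:260]
cv2.imwrite('pics/z1.png',cv2.resize(np.vstack([a,t]),None,fx=3.3,fy=3.3,interpolation=cv2.INTER_CUBIC))
E
```

```text
scene pin 50 -0.0217840381919179 -0.1508336849501733 0.07890187052984232
scene pin 53 0.026114745446009113 -0.15169915630379915 0.07900471680941767
scene nut 282 ((0.369692325592041, 122.91114807128906), (15.976042747497559, 45.863948822021484), 37.830810546875) [0.1373549  0.14076951]
scene paddle 291 0.004081660779833604 [0.16016809 0.18937011 0.20913286] [0.08905479 0.10824854 0.11935639]
scene 123 [418.3  14.4] [28.9 32.3] 86.4 [0.4206 0.016  0.0302]
scene 113 [431.5 -82.7] [32.2 28.1] 3.3 [ 0.4341 -0.0821  0.0302]
scene 107 [ 434.9 -167.6] [29.6 32.5] 75.6 [ 0.437  -0.1671  0.0301]
scene 88 [ 429.9 -287.8] [31.  27.6] 24.3 [ 0.4326 -0.2869  0.03  ]
scene head 270 ((462.0567626953125, 222.81593322753906), 21.4298095703125) 0.06557355061744463
scene handle 716 ((503.72662353515625, 257.6987609863281), (137.6728973388672, 32.86302185058594), 43.561546325683594) 0.043918566380979907
top pin 30 -0.025739184738558532 -0.1474326401817297 0.07897775558939368
top pin 30 0.021401453712914967 -0.14823677581662942 0.08012327630609029
top nut 100 ((-0.8523435592651367, 125.07699584960938), (15.905527114868164, 45.67691421508789), 39.7478141784668) [0.13970951 0.14418028]
top paddle 123 -0.0008844380436430795 [0.16026614 0.19011313 0.2118178 ] [0.08914054 0.1076007  0.1197352 ]
top 95 [415.9  16.5] [27.5 27.3] 88.1 [0.4147 0.0153 0.0303]
top 88 [428.7 -81.5] [24.1 27.3] 88.5 [ 0.4299 -0.0815  0.0308]
top 92 [ 433.3 -164.2] [27.8 29.3] 71.0 [ 0.4342 -0.1643  0.0299]
top 93 [ 427.5 -285.4] [29.9 28.5] 22.8 [ 0.4257 -0.2857  0.0306]
top head 147 ((478.3448181152344, 239.29269409179688), 42.32752227783203) 0.06629298304758602
top handle 222 ((521.5247802734375, 252.42306518554688), (121.02854919433594, 116.58136749267578), 76.59355926513672) 0.044533765317516516
```

View pics/z1.png

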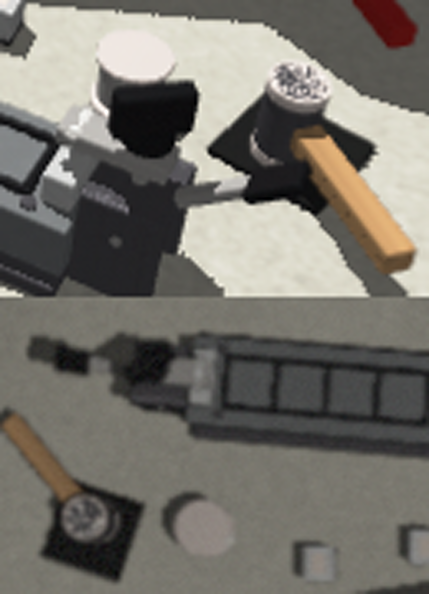

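The crop confirms it: the wooden-handled mallet stands on the black pad and the red one lies well away from it. The nut's wing reads at the same angle from both cameras. I'll start with the nut and plan that approach.

```bash
cat >> h.py <<'E'
def chain(p0,psi0,targets):
    """targets: (x,y,z,psi deg) world; prints tool shift mm / wz deg per call"""
    p0=np.array(p0)
    for t in targets:
        a=np.radians(psi0);d=(np.array(t[:3])-p0)*1000
        q1=np.arctan2(t[1],t[0]);q6=q1+np.pi-np.radians(t[3])
        print('->',t,'| shift',[round(d[0]*np.cos(a)+d[1]*np.sin(a)),round(d[0]*np.sin(a)-d[1]*np.cos(a)),round(-d[2])],'wz',round(psi0-t[3],1),'q6',round(q6,2))
        p0=np.array(t[:3]);psi0=t[3]
def now():
    o=robot.get_obs();M=R.from_rotvec(o['tool_rot']).as_matrix();psi=np.degrees(np.arctan2(M[1,0],M[0,0]))%360
    print('t',round(o['clock'],1),'tcp',np.round(o['ee_pos'],4),'psi',round(psi,1),'tilt',round(np.degrees(np.arccos(-M[2,2])),1),'grip',round(o['grip_width'],3),'F',np.round(o['force'],1),'q6',round(o['joint_positions'][5],2))
    return o['ee_pos'],psi
E
python3 - <<'E'
from h import *
p,s=now()
chain(p,s,[(.33,-.27,.26,90),(.45,-.06,.26,158),(.55,.10,.26,226),(.59,.154,.23,294),(*f2w(0,.1245)[:2],.2,302.5)])
E
```

```text
t 0.6 tcp [ 0.2024 -0.4844  0.2313] psi 22.7 tilt 0.0 grip 0.998 F [-0.5  0.4  0.3] q6 1.44
-> (0.33, -0.27, 0.26, 90) | shift [200, -149, -29] wz -67.3 q6 0.89
-> (0.45, -0.06, 0.26, 158) | shift [210, 120, 0] wz -68 q6 0.25
-> (0.55, 0.1, 0.26, 226) | shift [-33, 186, 0] wz -68 q6 -0.62
-> (0.59, 0.154, 0.23, 294) | shift [-67, 9, 30] wz -68 q6 -1.73
-> (np.float64(0.5902663920974577), np.float64(0.15393656067880282), 0.2, 302.5) | shift [0, 0, 30] wz -8.5 q6 -1.88
```

>>> {"method": "step_arm", "body": {"commands": [[35,100,-75,-29,0,0,-34],[35,200,-149,-29,0,0,-67],[35,200,-149,-29,0,0,-67],[35,200,-149,-29,0,0,-67],[35,200,-149,-29,0,0,-67],[35,200,-149,-29,0,0,-67],[35,200,-149,-29,0,0,-67],[35,200,-149,-29,0,0,-67]]}}

```text
clock: 1.35
ee_pos: [0.33, -0.2692, 0.2607]
tool_rot: [2.219, 2.223, -0.0]
force: [0.4, 0.2, 0.6]
grip_width: 0.348
finger_force: 0.0
```

```bash
python3 - <<'E'
from h import *
p,s=now()
chain(p,s,[(.45,-.06,.26,158),(.55,.10,.26,226),(.59,.154,.23,294),(*f2w(0,.1245)[:2],.2,302.5)])
E
```

```text
t 1.4 tcp [ 0.33   -0.2692  0.2607] psi 90.1 tilt 0.1 grip 0.348 F [0.4 0.2 0.6] q6 0.73
-> (0.45, -0.06, 0.26, 158) | shift [209, 120, 1] wz -67.9 q6 0.25
-> (0.55, 0.1, 0.26, 226) | shift [-33, 186, 0] wz -68 q6 -0.62
-> (0.59, 0.154, 0.23, 294) | shift [-67, 9, 30] wz -68 q6 -1.73
-> (np.float64(0.5902663920974577), np.float64(0.15393656067880282), 0.2, 302.5) | shift [0, 0, 30] wz -8.5 q6 -1.88
```

>>> {"method": "step_arm", "body": {"commands": [[35,209,120,1,0,0,-68],[35,209,120,1,0,0,-68],[35,209,120,1,0,0,-68],[35,209,120,1,0,0,-68],[35,209,120,1,0,0,-68],[35,209,120,1,0,0,-68],[35,209,120,1,0,0,-68],[35,209,120,1,0,0,-68]]}}

```text
clock: 2.15
ee_pos: [0.4509, -0.0608, 0.2594]
tool_rot: [0.596, 3.084, -0.0]
force: [-0.7, -0.2, -0.1]
grip_width: 0.351
finger_force: 0.0
```

>>> {"method": "step_arm", "body": {"commands": [[35,-33,186,0,0,0,-68],[35,-33,186,0,0,0,-68],[35,-33,186,0,0,0,-68],[35,-33,186,0,0,0,-68],[35,-33,186,0,0,0,-68],[35,-33,186,0,0,0,-68],[35,-33,186,0,0,0,-68],[35,-33,186,0,0,0,-68]]}}

```text
clock: 2.95
ee_pos: [0.5519, 0.0983, 0.2592]
tool_rot: [1.228, -2.891, -0.0]
force: [0.8, 0.1, -0.5]
grip_width: 0.352
finger_force: 0.0
```

>>> {"method": "step_arm", "body": {"commands": [[35,-67,9,30,0,0,-68],[35,-67,9,30,0,0,-68],[35,-67,9,30,0,0,-68],[35,-67,9,30,0,0,-68],[35,-67,9,30,0,0,-68],[35,-67,9,30,0,0,-68],[35,-67,9,30,0,0,-68],[35,-67,9,30,0,0,-68]]}}

```text
clock: 3.75
ee_pos: [0.5922, 0.1523, 0.2292]
tool_rot: [2.635, -1.711, -0.0]
force: [0.8, -0.2, -0.2]
grip_width: 0.349
finger_force: 0.0
```

```bash
python3 - <<'E'
from h import *
p,s=now()
chain(p,s,[(*f2w(0,.1245)[:2],.16,302.5)])
E
```

```text
t 3.8 tcp [0.5922 0.1523 0.2292] psi 294.0 tilt 0.0 grip 0.349 F [ 0.8 -0.2 -0.2] q6 -1.85
-> (np.float64(0.5902663920974577), np.float64(0.15393656067880282), 0.16, 302.5) | shift [-2, 1, 69] wz -8.5 q6 -1.88
```

>>> {"method": "step_arm", "body": {"commands": [[35,-2,1,40,0,0,-8.5],[35,-2,1,70,0,0,-8.5],[35,-2,1,95,0,0,-8.5],[35,-2,1,115,0,0,-8.5],[35,-2,1,115,0,0,-8.5]], "grip_force": 100}}

```text
clock: 4.25
ee_pos: [0.5894, 0.1539, 0.1106]
tool_rot: [2.749, -1.518, -0.006]
force: [0.6, 1.7, -1.3]
grip_width: 0.348
finger_force: 0.5
```

>>> {"method": "step_arm", "body": {"commands": [[0,0,0,0,0,0,0],[0,0,0,0,0,0,0],[0,0,0,0,0,0,0],[0,0,0,0,0,0,0],[0,0,0,0,0,0,0],[0,0,0,0,0,0,0]]}}

```text
clock: 4.85
ee_pos: [0.5902, 0.1535, 0.115]
tool_rot: [2.75, -1.519, -0.0]
force: [-4.3, -0.3, 1.1]
grip_width: 0.145
finger_force: 99.3
```

```bash
python3 - <<'E'
from h import *
p,s=now(); print(w2f(p))
E
```

```text
t 4.8 tcp [0.5902 0.1535 0.115 ] psi 302.2 tilt 0.0 grip 0.145 F [-4.3 -0.3  1.1] q6 -1.99
(np.float64(-5.088214679107308e-05), np.float64(0.12404398375199588))
```

>>> {"method": "step_arm", "body": {"commands": [[0,0,0,0.2,0,0,7],[0,0,0,0.4,0,0,14],[0,0,0,0.6,0,0,21],[0,0,0,0.9,0,0,28],[0,0,0,1.1,0,0,35],[0,0,0,1.3,0,0,42],[0,0,0,1.5,0,0,49],[0,0,0,1.7,0,0,53]]}}

```text
clock: 5.65
ee_pos: [0.5888, 0.1533, 0.1125]
tool_rot: [1.778, -2.586, -0.002]
force: [-5.8, -2.3, 1.5]
grip_width: 0.139
finger_force: 99.6
```

>>> {"method": "step_arm", "body": {"commands": [[0,0,0,0.2,0,0,7],[0,0,0,0.4,0,0,14],[0,0,0,0.6,0,0,21],[0,0,0,0.9,0,0,28],[0,0,0,1.1,0,0,35],[0,0,0,1.3,0,0,42],[0,0,0,1.5,0,0,49],[0,0,0,1.7,0,0,53]]}}

```text
clock: 6.45
ee_pos: [0.5878, 0.1542, 0.1104]
tool_rot: [0.438, -3.105, -0.002]
force: [-7.1, 0.5, 1.5]
grip_width: 0.142
finger_force: 99.6
```

>>> {"method": "step_arm", "body": {"commands": [[0,0,0,0.2,0,0,7],[0,0,0,0.4,0,0,14],[0,0,0,0.6,0,0,21],[0,0,0,0.9,0,0,28],[0,0,0,1.1,0,0,35],[0,0,0,1.3,0,0,42],[0,0,0,1.5,0,0,49],[0,0,0,1.7,0,0,53]]}}

```text
clock: 7.25
ee_pos: [0.5879, 0.1556, 0.1089]
tool_rot: [-0.992, -2.975, -0.002]
force: [-7.6, 2.8, 1.2]
grip_width: 0.14
finger_force: 99.6
```

>>> {"method": "step_arm", "body": {"commands": [[0,0,0,0.2,0,0,7],[0,0,0,0.4,0,0,14],[0,0,0,0.6,0,0,21],[0,0,0,0.9,0,0,28],[0,0,0,1.1,0,0,35],[0,0,0,1.3,0,0,42],[0,0,0,1.5,0,0,49],[0,0,0,1.7,0,0,53]]}}

```text
clock: 8.05
ee_pos: [0.5891, 0.1563, 0.1078]
tool_rot: [-2.215, -2.22, -0.003]
force: [-4.7, 3.6, 1.3]
grip_width: 0.147
finger_force: 99.6
```

>>> {"method": "step_arm", "body": {"commands": [[0,0,0,0,0,0,0],[0,0,0,0,0,0,0],[35,0,0,0,0,0,0],[35,0,0,0,0,0,0],[35,0,0,0,0,0,0],[35,0,0,0,0,0,0]]}}

```text
clock: 8.65
ee_pos: [0.5912, 0.1535, 0.1079]
tool_rot: [2.218, 2.224, 0.002]
force: [0.2, 0.0, 0.5]
grip_width: 0.349
finger_force: 0.0
```

>>> {"method": "step_arm", "body": {"commands": [[35,0,0,-30,0,0,0],[35,0,0,-70,0,0,0],[35,0,0,-100,0,0,0],[35,0,0,-100,0,0,0]]}}

```text
clock: 9.05
ee_pos: [0.5937, 0.1539, 0.2143]
tool_rot: [2.213, 2.219, 0.015]
force: [1.1, 1.7, 0.9]
grip_width: 0.35
finger_force: 0.0
```

```bash
python3 - <<'E'
from h import *
p,s=now()
chain(p,s,[(.50,.06,.23,150)])
E
```

```text
t 9.1 tcp [0.5937 0.1539 0.2143] psi 90.2 tilt 0.7 grip 0.35 F [1.1 1.7 0.9] q6 1.71
-> (0.5, 0.06, 0.23, 150) | shift [-94, -94, -16] wz -59.8 q6 0.64
```

>>> {"method": "step_arm", "body": {"commands": [[0,30,2,0,0,0,6.5],[0,71,5,20,0,0,6.5],[0,71,5,50,0,0,6.5],[0,71,5,54,0,0,6.5],[0,71,5,54,0,0,6.5],[0,71,5,54,0,0,6.5]]}}

```text
clock: 9.65
ee_pos: [0.5959, 0.224, 0.1547]
tool_rot: [2.341, 2.094, 0.002]
force: [0.3, -0.9, 0.5]
grip_width: -0.002
finger_force: 0.0
```

```bash
python3 - <<'E'
from h import *
p,s=now(); fx,fy=w2f(p);print(fx,fy)
for ph in (40,30,20,10,0,-8,-15,-20):
    a=np.radians(ph);y=.125+.092*np.cos(a)-.0045*np.sin(a);z=.05+.092*np.sin(a)+.0045*np.cos(a)
    print(ph,'x',round((y-fy)*1000),'y',round(-fx*1000),'z',round((p[2]-z)*1000))
E
```

```text
t 9.7 tcp [0.5959 0.224  0.1547] psi 83.6 tilt 0.1 grip -0.002 F [ 0.3 -0.9  0.5] q6 1.94
-0.0021770575906381266 0.19478030650672865
40 x -2 y 2 z 42
30 x 8 y 2 z 55
20 x 15 y 2 z 69
10 x 20 y 2 z 84
0 x 22 y 2 z 100
-8 x 22 y 2 z 113
-15 x 20 y 2 z 124
-20 x 18 y 2 z 132
```

>>> {"method": "step_arm", "body": {"commands": [[0,2,2,25,0,0,0],[0,2,2,38,0,0,0],[0,5,2,48,0,0,0],[0,8,2,55,0,0,0],[0,12,2,62,0,0,0],[0,15,2,69,0,0,0]]}}

```text
clock: 10.25
ee_pos: [0.5995, 0.2389, 0.0854]
tool_rot: [2.339, 2.094, 0.0]
force: [-0.5, -3.9, 6.8]
grip_width: -0.001
finger_force: 3.7
```

>>> {"method": "step_arm", "body": {"commands": [[0,5,0,15,0,0,0],[0,7,0,31,0,0,0],[0,7,0,44,0,0,0],[0,5,0,55,0,0,0],[0,4,0,60,0,0,0],[0,4,0,63,0,0,0],[0,4,0,63,0,0,0]]}}

```text
clock: 10.95
ee_pos: [0.603, 0.2464, 0.0318]
tool_rot: [2.337, 2.095, 0.019]
force: [-8.1, 0.1, 29.9]
grip_width: -0.001
finger_force: 14.2
```

```bash
python3 - <<'E'
from h import *
p,s=now(); print(w2f(p))
E
```

```text
t 10.9 tcp [0.603  0.2464 0.0318] psi 83.8 tilt 0.7 grip -0.001 F [-8.1  0.1 29.9] q6 1.96
(np.float64(0.0024276094001137037), np.float64(0.21779424504752412))
```

>>> {"method": "step_arm", "body": {"commands": [[0,0,0,-40,0,0,0],[50,0,0,-90,0,0,0],[50,0,0,-140,0,0,0],[50,0,0,-170,0,0,0],[50,0,0,-170,0,0,0]], "grip_force": 40}}

```text
clock: 11.45
ee_pos: [0.6024, 0.2449, 0.1987]
tool_rot: [2.337, 2.093, 0.018]
force: [0.7, -0.2, 0.4]
grip_width: 0.497
finger_force: 0.0
```

```bash
cat >> h.py <<'E'
from scipy import ndimage as ni
def cans(verbose=True):
    out=[]
    for c in('top','scene'):
        im,d=shot(c);W=cloud(c,d);X,Y,Z=W[...,0],W[...,1],W[...,2]
        L,n=ni.label((X>.25)&(X<.53)&(Y>-.5)&(Y<.09)&(Z>.024)&(Z<.042))
        for i in range(1,n+1):
            m=L==i
            if m.sum()<30: continue
            r=cv2.minAreaRect((W[m][:,:2]*1000).astype(np.float32))
            if max(r[1])<40: out.append((c,m.sum(),np.round(r[0],1),np.round(r[1],1),round(r[2],1)))
    for o in sorted(out,key=lambda o:-o[2][1]): print(*o)
E
python3 - <<'E'
from h import *
p,s=now();cans()
im,d=shot('scene','s1');W=cloud('scene',d);fx,fy=w2f(W);Z=W[...,2]
k=(fy>.165)&(fy<.25)&(abs(fx)<.03)&(Z>.0)&(Z<.14);print('lever z by fy',[(round(a,3),np.round(np.percentile(Z[k&(abs(fy-a)<.006)],[50,90]),3)) for a in(.175,.19,.205,.22)])
chain(p,s,[(.417,.0155,.15,87)])
E
```

```text
t 11.4 tcp [0.6024 0.2449 0.1987] psi 83.7 tilt 0.7 grip 0.497 F [ 0.7 -0.2  0.4] q6 1.96
top 94 [416.   16.6] [27.4 27.3] 88.8
scene 125 [417.3  15.2] [28.8 32.1] 85.0
top 88 [428.7 -81.6] [24.1 27.2] 88.7
scene 117 [431.2 -82.9] [34.5 28. ] 1.4
top 93 [ 433.5 -164.1] [27.6 29.6] 70.0
scene 112 [ 435.4 -167.8] [31.  31.4] 67.1
top 92 [ 441.1 -327.2] [29.8 28.3] 21.1
scene 96 [ 443.9 -329. ] [32.5 27.9] 21.0
lever z by fy [(0.175, array([0.002, 0.041])), (0.19, array([0.001, 0.037])), (0.205, array([0.03 , 0.034])), (0.22, array([0.027, 0.03 ]))]
-> (0.417, 0.0155, 0.15, 87) | shift [-248, -159, 49] wz -3.3 q6 1.66
```

```bash
python3 - <<'E'
from h import *
p,s=now()
for n,g,y in(('R1',(.417,.0158,87),.044),):
    w=f2w(0,y)[:2].round(4)
    chain(p,s,[(g[0],g[1],.1,g[2]),(g[0],g[1],.013,g[2]),(g[0],g[1],.13,g[2]),(*w,.13,83.65),(*w,.064,83.65),(*w,.13,83.65)])
print(robot.get_obs()['tool_rot'])
E
```

```text
t 11.6 tcp [0.5989 0.2436 0.1902] psi 83.7 tilt 0.1 grip 0.5 F [-0.3 -1.2 -0.4] q6 1.96
-> (0.417, 0.0158, 0.1, 87) | shift [-246, -156, 90] wz -3.3 q6 1.66
-> (0.417, 0.0158, 0.013, 87) | shift [0, 0, 87] wz 0 q6 1.66
-> (0.417, 0.0158, 0.13, 87) | shift [0, 0, -117] wz 0 q6 1.66
-> (np.float64(0.5814), np.float64(0.0739), 0.13, 83.65) | shift [67, 161, 0] wz 3.3 q6 1.81
-> (np.float64(0.5814), np.float64(0.0739), 0.064, 83.65) | shift [0, 0, 66] wz 0.0 q6 1.81
-> (np.float64(0.5814), np.float64(0.0739), 0.13, 83.65) | shift [0, 0, -66] wz 0.0 q6 1.81
[-2.33944426e+00 -2.09530554e+00  2.03124449e-03]
```

>>> {"method": "step_arm", "body": {"commands": [[60,-123,-78,0,0,0,-3.3],[60,-246,-156,0,0,0,-3.3],[60,-246,-156,0,0,0,-3.3],[60,-246,-156,0,0,0,-3.3],[60,-246,-156,0,0,0,-3.3],[60,-246,-156,40,0,0,-3.3],[60,-246,-156,90,0,0,-3.3],[60,-246,-156,90,0,0,-3.3]]}}

```text
clock: 12.4
ee_pos: [0.4059, 0.0166, 0.0897]
tool_rot: [-2.268, -2.146, 0.024]
force: [-1.4, 0.2, -2.1]
grip_width: 0.596
finger_force: 0.0
```

>>> {"method": "step_arm", "body": {"commands": [[60,0,0,0,0,0,0],[60,0,0,0,0,0,0],[60,0,0,0,0,0,0]]}}

```text
clock: 12.7
ee_pos: [0.4207, 0.0162, 0.1052]
tool_rot: [2.274, 2.16, 0.007]
force: [0.9, 0.8, 0.3]
grip_width: 0.601
finger_force: 0.0
```

```bash
python3 - <<'E'
from h import *
now()
E
```

```text
t 12.7 tcp [0.4207 0.0162 0.1052] psi 87.1 tilt 0.4 grip 0.601 F [0.9 0.8 0.3] q6 1.5
```

>>> {"method": "step_arm", "body": {"commands": [[60,0,0,20,0,0,0],[60,0,0,40,0,0,0],[60,0,0,60,0,0,0],[60,0,0,75,0,0,0],[60,0,0,84,0,0,0],[60,0,0,87,0,0,0],[60,0,0,87,0,0,0],[60,0,0,87,0,0,0]]}}

```text
clock: 13.5
ee_pos: [0.4185, 0.016, 0.0159]
tool_rot: [2.278, 2.161, 0.002]
force: [-0.6, 0.1, -0.3]
grip_width: 0.599
finger_force: 0.0
```

>>> {"method": "step_arm", "body": {"commands": [[60,0,0,0,0,0,0],[0,0,0,0,0,0,0],[0,0,0,0,0,0,0],[0,0,0,0,0,0,0],[0,0,0,0,0,0,0],[0,0,0,0,0,0,0],[0,0,0,0,0,0,0]]}}

```text
clock: 14.2
ee_pos: [0.4179, 0.0159, 0.0152]
tool_rot: [2.278, 2.161, 0.001]
force: [-0.8, -1.1, 6.2]
grip_width: 0.339
finger_force: 40.2
```

>>> {"method": "step_arm", "body": {"commands": [[0,0,0,-10,0,0,0],[0,0,0,-30,0,0,0],[0,0,0,-55,0,0,0],[0,0,0,-80,0,0,0],[0,0,0,-105,0,0,0],[0,0,0,-117,0,0,0],[0,0,0,-117,0,0,0]]}}

```text
clock: 14.9
ee_pos: [0.4183, 0.0159, 0.1332]
tool_rot: [2.277, 2.16, 0.003]
force: [-0.4, 0.5, -2.0]
grip_width: 0.337
finger_force: 39.6
```

```bash
python3 - <<'E'
from h import *
now()
E
```

```text
t 14.9 tcp [0.4183 0.0159 0.1332] psi 87.0 tilt 0.2 grip 0.337 F [-0.4  0.5 -2. ] q6 1.5
```

>>> {"method": "step_arm", "body": {"commands": [[0,10,25,0,0,0,1],[0,21,50,0,0,0,2],[0,33,80,0,0,0,3.3],[0,45,110,0,0,0,3.3],[0,58,140,0,0,0,3.3],[0,66,158,0,0,0,3.3],[0,66.5,160.2,0,0,0,3.3],[0,66.5,160.2,0,0,0,3.3]]}}

```text
clock: 15.7
ee_pos: [0.5794, 0.074, 0.1293]
tool_rot: [-2.338, -2.094, 0.005]
force: [-0.4, 0.1, -0.7]
grip_width: 0.343
finger_force: 39.8
```

>>> {"method": "step_arm", "body": {"commands": [[0,0,0,0,0,0,0],[0,0,0,15,0,0,0],[0,0,0,30,0,0,0],[0,0,0,45,0,0,0],[0,0,0,55,0,0,0],[0,0,0,62,0,0,0],[0,0,0,66,0,0,0],[0,0,0,66,0,0,0]]}}

```text
clock: 16.5
ee_pos: [0.5807, 0.074, 0.0657]
tool_rot: [2.34, 2.096, 0.0]
force: [0.2, -0.7, -0.4]
grip_width: 0.337
finger_force: 39.7
```

>>> {"method": "step_arm", "body": {"commands": [[0,0,0,0,0,0,0],[0,0,0,0,0,0,0],[60,0,0,0,0,0,0],[60,0,0,0,0,0,0],[60,0,0,0,0,0,0],[60,0,0,-20,0,0,0],[60,0,0,-45,0,0,0],[60,0,0,-66,0,0,0]]}}

```text
clock: 17.3
ee_pos: [0.5807, 0.074, 0.1325]
tool_rot: [2.34, 2.095, 0.0]
force: [0.7, -0.8, 0.7]
grip_width: 0.603
finger_force: 0.0
```

```bash
python3 - <<'E'
from h import *
p,s=now();print(w2f(p))
p=np.array([.5814,.0739,.1322]);s=83.65
for n,g,y in(('R2',(.430,-.0822,90),-.002),('R3',(.4345,-.166,68.5),-.048),('R4',(.4425,-.328,111),-.094)):
    w=f2w(0,y)[:2].round(4);print(n);z0=.019 if n=='R4' else .015
    chain(p,s,[(g[0],g[1],.12,g[2]),(g[0],g[1],z0,g[2]),(g[0],g[1],.13,g[2]),(*w,.13,83.65),(*w,z0+.051,83.65),(*w,.13,83.65)]); p=np.array([*w,.13])
E
```

```text
t 17.3 tcp [0.5807 0.074  0.1325] psi 83.7 tilt 0.0 grip 0.603 F [ 0.7 -0.8  0.7] q6 1.69
(np.float64(-0.0006206414598021263), np.float64(0.043988123363648525))
R2
-> (0.43, -0.0822, 0.12, 90) | shift [-172, -133, 12] wz -6.3 q6 1.38
-> (0.43, -0.0822, 0.015, 90) | shift [0, 0, 105] wz 0 q6 1.38
-> (0.43, -0.0822, 0.13, 90) | shift [0, 0, -115] wz 0 q6 1.38
-> (np.float64(0.5763), np.float64(0.0282), 0.13, 83.65) | shift [110, 146, 0] wz 6.3 q6 1.73
-> (np.float64(0.5763), np.float64(0.0282), 0.066, 83.65) | shift [0, 0, 64] wz 0.0 q6 1.73
-> (np.float64(0.5763), np.float64(0.0282), 0.13, 83.65) | shift [0, 0, -64] wz 0.0 q6 1.73
R3
-> (0.4345, -0.166, 0.12, 68.5) | shift [-209, -119, 10] wz 15.2 q6 1.58
-> (0.4345, -0.166, 0.015, 68.5) | shift [0, 0, 105] wz 0.0 q6 1.58
-> (0.4345, -0.166, 0.13, 68.5) | shift [0, 0, -115] wz 0.0 q6 1.58
-> (np.float64(0.5712), np.float64(-0.0175), 0.13, 83.65) | shift [188, 73, 0] wz -15.2 q6 1.65
-> (np.float64(0.5712), np.float64(-0.0175), 0.066, 83.65) | shift [0, 0, 64] wz 0.0 q6 1.65
-> (np.float64(0.5712), np.float64(-0.0175), 0.13, 83.65) | shift [0, 0, -64] wz 0.0 q6 1.65
R4
-> (0.4425, -0.328, 0.12, 111) | shift [-323, -94, 10] wz -27.3 q6 0.57
-> (0.4425, -0.328, 0.019, 111) | shift [0, 0, 101] wz 0 q6 0.57
-> (0.4425, -0.328, 0.13, 111) | shift [0, 0, -111] wz 0 q6 0.57
-> (np.float64(0.5661), np.float64(-0.0632), 0.13, 83.65) | shift [203, 210, 0] wz 27.3 q6 1.57
-> (np.float64(0.5661), np.float64(-0.0632), 0.06999999999999999, 83.65) | shift [0, 0, 60] wz 0.0 q6 1.57
-> (np.float64(0.5661), np.float64(-0.0632), 0.13, 83.65) | shift [0, 0, -60] wz 0.0 q6 1.57
```

>>> {"method": "step_arm", "body": {"commands": [[60,-30,-23,0,0,0,-2],[60,-65,-50,0,0,0,-4],[60,-100,-77,0,0,0,-6.3],[60,-135,-104,5,0,0,-6.3],[60,-160,-124,10,0,0,-6.3],[60,-172,-133,12,0,0,-6.3],[60,-172,-133,12,0,0,-6.3],[60,-172,-133,12,0,0,-6.3]]}}

```text
clock: 18.1
ee_pos: [0.43, -0.0823, 0.1198]
tool_rot: [2.222, 2.22, 0.002]
force: [0.2, 0.8, -0.6]
grip_width: 0.602
finger_force: 0.0
```

>>> {"method": "step_arm", "body": {"commands": [[60,0,0,20,0,0,0],[60,0,0,45,0,0,0],[60,0,0,70,0,0,0],[60,0,0,90,0,0,0],[60,0,0,100,0,0,0],[60,0,0,105,0,0,0],[60,0,0,105,0,0,0],[60,0,0,105,0,0,0]]}}

```text
clock: 18.9
ee_pos: [0.4306, -0.0824, 0.0156]
tool_rot: [2.22, 2.22, 0.001]
force: [0.1, 0.1, -0.3]
grip_width: 0.599
finger_force: 0.0
```

>>> {"method": "step_arm", "body": {"commands": [[60,0,0,0,0,0,0],[0,0,0,0,0,0,0],[0,0,0,0,0,0,0],[0,0,0,0,0,0,0],[0,0,0,0,0,0,0],[0,0,0,0,0,0,0],[0,0,0,0,0,0,0]]}}

```text
clock: 19.6
ee_pos: [0.4304, -0.0827, 0.0155]
tool_rot: [2.221, 2.22, 0.001]
force: [0.8, -0.2, 6.4]
grip_width: 0.338
finger_force: 40.1
```

>>> {"method": "step_arm", "body": {"commands": [[0,0,0,-10,0,0,0],[0,0,0,-30,0,0,0],[0,0,0,-55,0,0,0],[0,0,0,-80,0,0,0],[0,0,0,-103,0,0,0],[0,0,0,-115,0,0,0],[0,0,0,-115,0,0,0]]}}

```text
clock: 20.3
ee_pos: [0.4306, -0.0827, 0.1312]
tool_rot: [2.22, 2.219, 0.002]
force: [-0.5, 0.0, -0.2]
grip_width: 0.338
finger_force: 39.6
```

```bash
python3 - <<'E'
from h import *
p,s=now()
w=f2w(0,-.002);chain(p,s,[(*w[:2],.13,83.65)])
E
```

```text
t 20.3 tcp [ 0.4306 -0.0827  0.1312] psi 90.0 tilt 0.2 grip 0.338 F [-0.5  0.  -0.2] q6 1.23
-> (np.float64(0.5762788531389966), np.float64(0.02821226408548108), 0.13, 83.65) | shift [111, 146, 1] wz 6.3 q6 1.73
```

Gripped well. I'll place R2 and then pick R3 in one run.

>>> {"method": "step_arm", "body": {"commands": [[0,18,24,0,0,0,2],[0,40,53,0,0,0,4],[0,62,82,0,0,0,6.3],[0,84,110,0,0,0,6.3],[0,102,134,0,0,0,6.3],[0,111,146,0,0,0,6.3],[0,111,146,0,0,0,6.3],[0,111,146,0,0,0,6.3]]}}

```text
clock: 21.1
ee_pos: [0.5742, 0.0286, 0.1276]
tool_rot: [-2.338, -2.094, 0.005]
force: [0.6, -0.7, -1.0]
grip_width: 0.337
finger_force: 39.8
```

>>> {"method": "step_arm", "body": {"commands": [[0,0,0,0,0,0,0],[0,0,0,15,0,0,0],[0,0,0,30,0,0,0],[0,0,0,45,0,0,0],[0,0,0,55,0,0,0],[0,0,0,61,0,0,0],[0,0,0,64,0,0,0],[0,0,0,64,0,0,0]]}}

```text
clock: 21.9
ee_pos: [0.5758, 0.0286, 0.0658]
tool_rot: [2.34, 2.095, 0.001]
force: [0.1, -0.5, -0.7]
grip_width: 0.338
finger_force: 39.7
```

>>> {"method": "step_arm", "body": {"commands": [[0,0,0,0,0,0,0],[0,0,0,0,0,0,0],[60,0,0,0,0,0,0],[60,0,0,0,0,0,0],[60,0,0,0,0,0,0],[60,0,0,-20,0,0,0],[60,0,0,-45,0,0,0],[60,0,0,-64,0,0,0]]}}

```text
clock: 22.7
ee_pos: [0.5759, 0.0286, 0.1308]
tool_rot: [2.34, 2.095, 0.001]
force: [0.5, 0.9, 0.2]
grip_width: 0.6
finger_force: 0.0
```

>>> {"method": "step_arm", "body": {"commands": [[60,-30,-17,0,0,0,4],[60,-70,-40,0,0,0,9],[60,-110,-63,0,0,0,13],[60,-150,-85,3,0,0,15.2],[60,-185,-105,6,0,0,15.2],[60,-205,-117,10,0,0,15.2],[60,-209,-119,10,0,0,15.2],[60,-209,-119,10,0,0,15.2]]}}

```text
clock: 23.5
ee_pos: [0.4343, -0.1664, 0.1197]
tool_rot: [2.599, 1.765, 0.001]
force: [0.4, 0.0, -0.2]
grip_width: 0.6
finger_force: 0.0
```

```bash
python3 - <<'E'
from h import *
now(); cans()
E
```

```text
t 23.5 tcp [ 0.4343 -0.1664  0.1197] psi 68.4 tilt 0.0 grip 0.6 F [ 0.4  0.  -0.2] q6 1.44
scene 111 [ 435.  -169.3] [30.7 31.5] 72.7
top 93 [ 441.2 -327.1] [29.8 28.9] 23.1
scene 94 [ 444.  -329.1] [32.9 28.4] 17.0
```

>>> {"method": "step_arm", "body": {"commands": [[60,0,0,20,0,0,0],[60,0,0,45,0,0,0],[60,0,0,70,0,0,0],[60,0,0,90,0,0,0],[60,0,0,100,0,0,0],[60,0,0,105,0,0,0],[60,0,0,105,0,0,0],[60,0,0,105,0,0,0]]}}

```text
clock: 24.4
ee_pos: [0.4354, -0.1662, 0.0156]
tool_rot: [2.595, 1.767, 0.001]
force: [0.3, 0.6, 0.5]
grip_width: 0.601
finger_force: 0.0
```

>>> {"method": "step_arm", "body": {"commands": [[60,0,0,0,0,0,0],[0,0,0,0,0,0,0],[0,0,0,0,0,0,0],[0,0,0,0,0,0,0],[0,0,0,0,0,0,0],[0,0,0,0,0,0,0],[0,0,0,0,0,0,0]]}}

```text
clock: 25.1
ee_pos: [0.4351, -0.1665, 0.0155]
tool_rot: [2.596, 1.766, 0.001]
force: [0.1, 0.1, 6.0]
grip_width: 0.339
finger_force: 40.3
```

>>> {"method": "step_arm", "body": {"commands": [[0,0,0,-10,0,0,0],[0,0,0,-30,0,0,0],[0,0,0,-55,0,0,0],[0,0,0,-80,0,0,0],[0,0,0,-103,0,0,0],[0,0,0,-115,0,0,0],[0,0,0,-115,0,0,0]]}}

```text
clock: 25.8
ee_pos: [0.4353, -0.1665, 0.1313]
tool_rot: [2.595, 1.766, 0.002]
force: [0.4, -0.5, -0.4]
grip_width: 0.345
finger_force: 39.7
```

```bash
python3 - <<'E'
from h import *
p,s=now()
w=f2w(0,-.048);chain(p,s,[(*w[:2],.13,83.65)])
E
```

```text
t 25.8 tcp [ 0.4353 -0.1665  0.1313] psi 68.5 tilt 0.2 grip 0.345 F [ 0.4 -0.5 -0.4] q6 1.44
-> (np.float64(0.57119247533592), np.float64(-0.017505661948454102), 0.13, 83.65) | shift [188, 72, 1] wz -15.2 q6 1.65
```

>>> {"method": "step_arm", "body": {"commands": [[0,30,11,0,0,0,-4],[0,68,26,0,0,0,-8],[0,106,41,0,0,0,-12],[0,144,55,0,0,0,-15.2],[0,174,66,0,0,0,-15.2],[0,188,72,0,0,0,-15.2],[0,188,72,0,0,0,-15.2],[0,188,72,0,0,0,-15.2]]}}

```text
clock: 26.6
ee_pos: [0.5691, -0.0179, 0.1282]
tool_rot: [-2.339, -2.094, 0.004]
force: [0.2, -0.2, -0.0]
grip_width: 0.339
finger_force: 39.7
```

>>> {"method": "step_arm", "body": {"commands": [[0,0,0,0,0,0,0],[0,0,0,15,0,0,0],[0,0,0,30,0,0,0],[0,0,0,45,0,0,0],[0,0,0,55,0,0,0],[0,0,0,61,0,0,0],[0,0,0,64,0,0,0],[0,0,0,64,0,0,0]]}}

```text
clock: 27.4
ee_pos: [0.5704, -0.0175, 0.0658]
tool_rot: [2.34, 2.095, 0.0]
force: [0.5, -0.4, -2.2]
grip_width: 0.338
finger_force: 39.7
```

>>> {"method": "step_arm", "body": {"commands": [[0,0,0,0,0,0,0],[0,0,0,0,0,0,0],[60,0,0,0,0,0,0],[60,0,0,0,0,0,0],[60,0,0,0,0,0,0],[60,0,0,-20,0,0,0],[60,0,0,-45,0,0,0],[60,0,0,-64,0,0,0]]}}

```text
clock: 28.2
ee_pos: [0.5706, -0.0176, 0.1309]
tool_rot: [2.34, 2.095, 0.001]
force: [0.2, -0.4, 0.2]
grip_width: 0.599
finger_force: 0.0
```

>>> {"method": "step_arm", "body": {"commands": [[60,-30,-9,0,0,0,-5],[60,-75,-22,0,0,0,-10],[60,-120,-35,0,0,0,-15],[60,-165,-48,0,0,0,-20],[60,-210,-61,0,0,0,-25],[60,-255,-74,0,0,0,-26.5],[60,-295,-86,0,0,0,-26.5],[60,-315,-92,0,0,0,-26.5]]}}

```text
clock: 29.0
ee_pos: [0.4426, -0.3237, 0.1297]
tool_rot: [1.802, 2.572, -0.002]
force: [-0.4, 0.1, 0.2]
grip_width: 0.599
finger_force: 0.0
```

>>> {"method": "step_arm", "body": {"commands": [[60,0,0,0,0,0,0],[60,0,0,0,0,0,0],[60,0,0,0,0,0,0]]}}

```text
clock: 29.3
ee_pos: [0.4446, -0.3195, 0.1295]
tool_rot: [-1.796, -2.577, -0.001]
force: [0.3, -0.8, 0.3]
grip_width: 0.599
finger_force: 0.0
```

```bash
python3 - <<'E'
from h import *
p,s=now(); cans()
chain(p,s,[(.4426,-.3281,.1,110.5)])
E
```

```text
t 29.3 tcp [ 0.4446 -0.3195  0.1295] psi 110.2 tilt 0.0 grip 0.599 F [ 0.3 -0.8  0.3] q6 0.47
top 44 [ 439.7 -320.7] [28.2 15.4] 19.0
scene 97 [ 443.5 -328.9] [29.2 27.9] 21.7
-> (0.4426, -0.3281, 0.1, 110.5) | shift [-7, -5, 30] wz -0.3 q6 0.58
```

>>> {"method": "step_arm", "body": {"commands": [[60,-7,-5,15,0,0,0],[60,-7,-5,40,0,0,0],[60,-7,-5,65,0,0,0],[60,-7,-5,88,0,0,0],[60,-7,-5,102,0,0,0],[60,-7,-5,109,0,0,0],[60,-7,-5,111,0,0,0],[60,-7,-5,111,0,0,0]]}}

```text
clock: 30.2
ee_pos: [0.4423, -0.3291, 0.019]
tool_rot: [1.797, 2.576, -0.0]
force: [-0.3, 0.3, 0.9]
grip_width: 0.599
finger_force: 0.0
```

>>> {"method": "step_arm", "body": {"commands": [[60,0,0,0,0,0,0],[0,0,0,0,0,0,0],[0,0,0,0,0,0,0],[0,0,0,0,0,0,0],[0,0,0,0,0,0,0],[0,0,0,0,0,0,0],[0,0,0,0,0,0,0]]}}

```text
clock: 30.9
ee_pos: [0.4427, -0.3296, 0.0199]
tool_rot: [1.796, 2.574, -0.001]
force: [0.4, 0.0, 5.0]
grip_width: 0.339
finger_force: 40.2
```

>>> {"method": "step_arm", "body": {"commands": [[0,0,0,-10,0,0,0],[0,0,0,-30,0,0,0],[0,0,0,-55,0,0,0],[0,0,0,-80,0,0,0],[0,0,0,-103,0,0,0],[0,0,0,-115,0,0,0],[0,0,0,-115,0,0,0]]}}

```text
clock: 31.6
ee_pos: [0.4427, -0.3295, 0.1354]
tool_rot: [1.796, 2.574, -0.001]
force: [0.5, 0.2, -1.3]
grip_width: 0.339
finger_force: 39.6
```

```bash
python3 - <<'E'
from h import *
p,s=now()
w=f2w(0,-.094);chain(p,s,[(*w[:2],.13,83.65)])
E
```

```text
t 31.6 tcp [ 0.4427 -0.3295  0.1354] psi 110.2 tilt 0.2 grip 0.339 F [ 0.5  0.2 -1.3] q6 0.46
-> (np.float64(0.5661060975328432), np.float64(-0.06322358798238928), 0.13, 83.65) | shift [207, 208, 5] wz 26.5 q6 1.57
```

>>> {"method": "step_arm", "body": {"commands": [[0,20,20,0,0,0,4],[0,50,50,0,0,0,9],[0,80,80,0,0,0,14],[0,110,110,0,0,0,19],[0,140,140,0,0,0,24],[0,170,170,0,0,0,26.5],[0,195,196,0,0,0,26.5],[0,207,208,0,0,0,26.5]]}}

```text
clock: 32.4
ee_pos: [0.5653, -0.0595, 0.1312]
tool_rot: [-2.335, -2.097, 0.002]
force: [1.0, -0.5, -1.2]
grip_width: 0.334
finger_force: 39.7
```

>>> {"method": "step_arm", "body": {"commands": [[0,0,0,0,0,0,0],[0,0,0,0,0,0,0],[0,0,0,15,0,0,0],[0,0,0,30,0,0,0],[0,0,0,45,0,0,0],[0,0,0,57,0,0,0],[0,0,0,64,0,0,0],[0,0,0,64,0,0,0]]}}

```text
clock: 33.2
ee_pos: [0.5649, -0.0629, 0.0698]
tool_rot: [-2.34, -2.095, 0.002]
force: [-2.3, 0.3, 3.5]
grip_width: 0.338
finger_force: 40.4
```

>>> {"method": "step_arm", "body": {"commands": [[0,0,0,0,0,0,0],[0,0,0,0,0,0,0],[60,0,0,0,0,0,0],[60,0,0,0,0,0,0],[60,0,0,0,0,0,0],[60,0,0,-20,0,0,0],[60,0,0,-45,0,0,0],[60,0,0,-84,0,0,0]]}}

```text
clock: 34.0
ee_pos: [0.5639, -0.0622, 0.1512]
tool_rot: [-2.337, -2.092, 0.005]
force: [0.2, 0.2, -0.3]
grip_width: 0.597
finger_force: 0.0
```

>>> {"method": "step_arm", "body": {"commands": [[60,0,0,-20,0,0,0],[60,0,-40,-20,0,0,0],[60,0,-85,-20,0,0,0],[60,0,-130,-20,0,0,0],[60,0,-170,-20,0,0,0],[60,0,-190,-20,0,0,0],[60,0,-200,-20,0,0,0],[60,0,-200,-20,0,0,0]]}}

```text
clock: 34.8
ee_pos: [0.3668, -0.0407, 0.1738]
tool_rot: [2.34, 2.095, 0.001]
force: [0.5, -0.8, 0.1]
grip_width: 0.599
finger_force: 0.0
```

```bash
python3 - <<'E'
from h import *
p,s=now(); cans()
for c in('top','scene'):
    im,d=shot(c,'m_'+c);W=cloud(c,d);np.save(f'/tmp/V{c}.npy',W);fx,fy=w2f(W);X,Y,Z=W[...,0],W[...,1],W[...,2]
    for y in(-.094,-.048,-.002,.044):
        k=(abs(fx)<.025)&(abs(fy-y)<.022)&(Z>.072);r=cv2.minAreaRect(np.c_[fx[k],fy[k]].astype(np.float32)*1000)
        print(c,y,k.sum(),np.round(r[0],1),np.round(r[1],1),round(r[2],1),np.percentile(Z[k],[5,50,95]).round(4))
    k=(fy>.165)&(fy<.25)&(abs(fx)<.012)&(Z>.015)&(Z<.14);print('paddle z',np.percentile(Z[k],[50,95]))
    # mallet head top & handle
    k=(abs(X-.47)<.08)&(abs(Y-.235)<.06)&(Z>.06)&(Z<.08);print('head',k.sum(),cv2.minAreaRect((W[k][:,:2]*1000).astype(np.float32)),np.median(W[k],0))
    k=(X>.47)&(X<.6)&(Y>.22)&(Y<.34)&(Z>.038)&(Z<.052)&(fy<.35)&(fx<-.02);r=cv2.minAreaRect((W[k][:,:2]*1000).astype(np.float32));print('handle',k.sum(),r,np.median(Z[k]))
a=cv2.imread('pics/m_scene.png')[190:330,190:430];cv2.imwrite('pics/m1.png',cv2.resize(a,None,fx=3.3,fy=3.3,interpolation=cv2.INTER_CUBIC))
E
```

```text
t 34.8 tcp [ 0.3668 -0.0407  0.1738] psi 83.7 tilt 0.1 grip 0.599 F [ 0.5 -0.8  0.1] q6 1.39
top -0.094 93 [ -0.7 -92.1] [26.7 30.5] 88.7 [0.0759 0.0802 0.085 ]
top -0.048 103 [ -1.  -49.6] [30.6 26.5] 5.4 [0.0757 0.0803 0.0848]
top -0.002 101 [-0.4 -1.1] [28.  30.6] 88.9 [0.0749 0.0807 0.0857]
top 0.044 103 [ 0.3 44.9] [31. 27.] 3.4 [0.075  0.0805 0.0846]
paddle z [0.03444084 0.04413143]
head 140 ((461.51470947265625, 225.2077178955078), (37.93220520019531, 37.71014404296875), 48.78605651855469) [0.4599779  0.22597491 0.06607612]
handle 209 ((518.5413208007812, 270.629638671875), (100.74512481689453, 21.37557601928711), 38.803436279296875) 0.045365191150515516
scene -0.094 181 [  1.  -93.2] [32.1 28.8] 0.0 [0.0739 0.0801 0.0817]
scene -0.048 186 [  0.6 -50.9] [32.3 28.9] 1.3 [0.0739 0.08   0.0821]
scene -0.002 203 [ 1.6 -1.9] [29.  31.6] 88.9 [0.0736 0.0801 0.0819]
scene 0.044 214 [ 0.7 43. ] [28.4 32.5] 89.0 [0.0737 0.0799 0.0821]
paddle z [0.03262534 0.04116926]
head 237 ((461.941162109375, 222.5765380859375), (38.548736572265625, 41.29544448852539), 53.08742141723633) [0.46526653 0.22260327 0.06588113]
handle 534 ((515.1148071289062, 264.5162048339844), (110.84222412109375, 22.941457748413086), 40.77345657348633) 0.044545783725071564
```

View pics/m1.png

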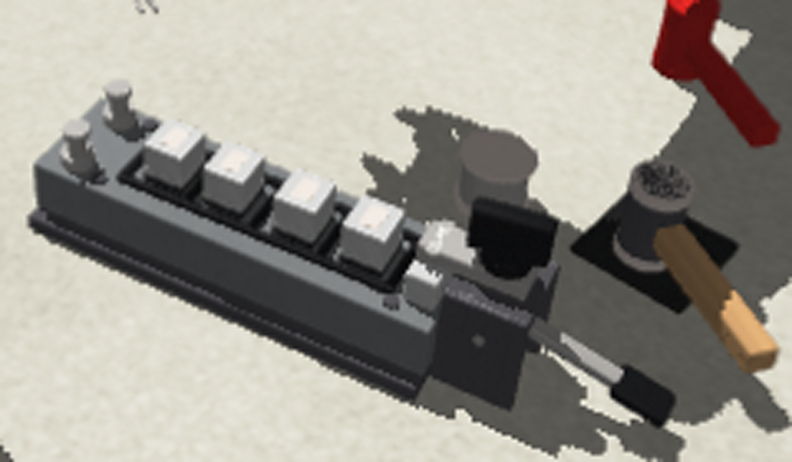

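All four cans stand in their pockets with tops at about 80 mm, and the lever is down (paddle at (645,390) in the crop). Next is the wooden-handled mallet, whose head is at (660,185) in the crop; the red one is at (690,40).

```bash
python3 - <<'E'
from h import *
p,s=now()
a=np.radians(38.6);g=np.array([.4617+.045*np.cos(a),.224+.045*np.sin(a)])
chain(p,s,[(.42,.08,.18,151),(*g,.17,218.6),(*g,.022,218.6)])
E
```

```text
t 35.0 tcp [ 0.3679 -0.0409  0.1735] psi 83.7 tilt 0.0 grip 0.599 F [-0.1 -0.2 -0.2] q6 1.39
-> (0.42, 0.08, 0.18, 151) | shift [126, 38, -6] wz -67.3 q6 0.69
-> (np.float64(0.49686842125884684), np.float64(0.2520745818519224), 0.17, 218.6) | shift [16, 188, 10] wz -67.6 q6 -0.2
-> (np.float64(0.49686842125884684), np.float64(0.2520745818519224), 0.022, 218.6) | shift [0, 0, 148] wz 0.0 q6 -0.2
```

>>> {"method": "step_arm", "body": {"commands": [[50,15,5,-1,0,0,-8],[50,30,9,-1,0,0,-16],[50,47,14,-2,0,0,-25],[50,63,19,-3,0,0,-34],[50,79,24,-4,0,0,-42],[50,95,29,-5,0,0,-51],[50,111,33,-6,0,0,-59],[50,126,38,-6,0,0,-67.3]]}}

```text
clock: 35.8
ee_pos: [0.4197, 0.0813, 0.1793]
tool_rot: [-0.777, -3.044, -0.0]
force: [0.0, -0.1, 0.0]
grip_width: 0.499
finger_force: 0.0
```

>>> {"method": "step_arm", "body": {"commands": [[50,2,24,1,0,0,-8],[50,4,48,3,0,0,-16],[50,6,72,4,0,0,-25],[50,8,96,5,0,0,-34],[50,10,120,6,0,0,-42],[50,12,144,8,0,0,-51],[50,14,168,9,0,0,-59],[50,16,188,10,0,0,-67.6]]}}

```text
clock: 36.6
ee_pos: [0.4969, 0.2541, 0.1684]
tool_rot: [1.047, -2.961, -0.0]
force: [-0.5, -0.6, 0.8]
grip_width: 0.505
finger_force: 0.0
```

>>> {"method": "step_arm", "body": {"commands": [[50,0,0,0,0,0,0],[50,0,0,20,0,0,0],[50,0,0,40,0,0,0],[50,0,0,60,0,0,0],[50,0,0,70,0,0,0],[50,0,0,70,0,0,0],[50,0,0,70,0,0,0]], "grip_force": 120}}

```text
clock: 37.3
ee_pos: [0.4961, 0.2523, 0.0999]
tool_rot: [-1.035, 2.966, -0.0]
force: [-0.4, -0.4, -0.3]
grip_width: 0.5
finger_force: 0.0
```

```bash
python3 - <<'E'
from h import *
p,s=now()
a=np.radians(38.6);g=np.array([.4617+.045*np.cos(a),.224+.045*np.sin(a)])
chain(p,s,[(*g,.022,218.6)])
E
```

```text
t 37.3 tcp [0.4961 0.2523 0.0999] psi 218.5 tilt 0.0 grip 0.5 F [-0.4 -0.4 -0.3] q6 -0.32
-> (np.float64(0.49686842125884684), np.float64(0.2520745818519224), 0.022, 218.6) | shift [0, -1, 78] wz -0.1 q6 -0.2
```

>>> {"method": "step_arm", "body": {"commands": [[50,0,-1,20,0,0,0],[50,0,-1,40,0,0,0],[50,0,-1,60,0,0,0],[50,0,-1,72,0,0,0],[50,0,-1,78,0,0,0],[50,0,-1,78,0,0,0],[50,0,-1,78,0,0,0]]}}

```text
clock: 38.0
ee_pos: [0.4972, 0.252, 0.0227]
tool_rot: [-1.036, 2.964, 0.0]
force: [-0.8, -0.1, -0.2]
grip_width: 0.503
finger_force: 0.0
```

>>> {"method": "step_arm", "body": {"commands": [[0,0,0,0,0,0,0],[0,0,0,0,0,0,0],[0,0,0,0,0,0,0],[0,0,0,0,0,0,0],[0,0,0,0,0,0,0],[0,0,0,0,0,0,0],[0,0,0,0,0,0,0]]}}

```text
clock: 38.7
ee_pos: [0.4973, 0.2523, 0.0231]
tool_rot: [-1.036, 2.963, 0.001]
force: [-1.5, -0.4, 5.4]
grip_width: 0.208
finger_force: 117.3
```

```bash
python3 - <<'E'
from h import *
now()
E
```

```text
t 38.7 tcp [0.4973 0.2523 0.0231] psi 218.6 tilt 0.1 grip 0.208 F [-1.5 -0.4  5.4] q6 -0.32
```

>>> {"method": "step_arm", "body": {"commands": [[0,0,0,-5,0,0,0],[0,0,0,-20,0,0,0],[0,0,0,-40,0,0,0],[0,0,0,-60,0,0,0],[0,0,0,-85,0,0,0],[0,0,0,-110,0,0,0],[0,0,0,-120,0,0,0],[0,0,0,-120,0,0,0]]}}

```text
clock: 39.5
ee_pos: [0.4977, 0.2522, 0.1437]
tool_rot: [-1.036, 2.962, 0.0]
force: [0.4, -0.5, -2.5]
grip_width: 0.205
finger_force: 117.2
```

```bash
python3 - <<'E'
from h import *
p,s=now()
im,d=shot('scene','ml')
a=im[120:330,280:500];cv2.imwrite('pics/ml1.png',cv2.resize(a[:,:,::-1],None,fx=2.5,fy=2.5))
w1=f2w(-.024,-.195);w2=f2w(.024,-.195)
chain(p,s,[(.45,.10,.15,151.2),(w1[0]-.1,w1[1],.15,83.65),(*w1[:2],.15,83.65)])
E
```

```text
t 39.5 tcp [0.4977 0.2522 0.1437] psi 218.5 tilt 0.2 grip 0.205 F [ 0.4 -0.5 -2.5] q6 -0.32
-> (0.45, 0.1, 0.15, 151.2) | shift [132, -89, -6] wz 67.3 q6 0.72
-> (np.float64(0.4310853500779477), np.float64(-0.16095048933355474), 0.15, 83.65) | shift [-109, -238, 0] wz 67.5 q6 1.32
-> (np.float64(0.5310853500779477), np.float64(-0.16095048933355474), 0.15, 83.65) | shift [11, 99, 0] wz 0.0 q6 1.39
```

View pics/ml1.png

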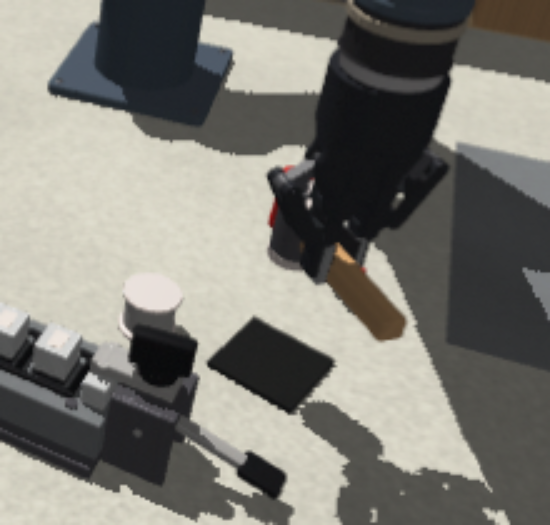

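>>> {"method": "step_arm", "body": {"commands": [[0,16,-11,-2,0,0,8],[0,32,-22,-3,0,0,16],[0,49,-33,-4,0,0,25],[0,66,-44,-5,0,0,34],[0,82,-55,-6,0,0,42],[0,99,-67,-6,0,0,50],[0,115,-78,-6,0,0,59],[0,132,-89,-6,0,0,67.3]]}}

```text
clock: 40.35
ee_pos: [0.4469, 0.0989, 0.1452]
tool_rot: [-0.785, -3.038, 0.002]
force: [0.6, -0.7, -2.6]
grip_width: 0.204
finger_force: 117.2
```

>>> {"method": "step_arm", "body": {"commands": [[0,-13,-29,0,0,0,8],[0,-27,-59,0,0,0,16],[0,-41,-89,0,0,0,25],[0,-55,-119,0,0,0,34],[0,-68,-149,0,0,0,42],[0,-82,-179,0,0,0,50],[0,-96,-210,0,0,0,59],[0,-109,-238,0,0,0,67.5]]}}

```text
clock: 41.15
ee_pos: [0.4285, -0.1622, 0.1452]
tool_rot: [-2.336, -2.095, 0.003]
force: [0.4, 0.0, -2.3]
grip_width: 0.207
finger_force: 117.3
```

>>> {"method": "step_arm", "body": {"commands": [[0,0,0,0,0,0,0],[0,3,25,0,0,0,0],[0,6,50,0,0,0,0],[0,9,75,0,0,0,0],[0,11,93,0,0,0,0],[0,11,99,0,0,0,0],[0,11,99,0,0,0,0],[0,11,99,0,0,0,0]]}}

```text
clock: 41.95
ee_pos: [0.5285, -0.1598, 0.1466]
tool_rot: [-2.329, -2.105, 0.002]
force: [0.2, 0.1, -2.7]
grip_width: 0.208
finger_force: 117.8
```

```bash
python3 - <<'E'
from h import *
p,s=now();print(w2f(p))
w1=f2w(-.024,-.195)
chain(p,s,[(*w1[:2],.11,83.65)])
for c in('top','scene'):
    im,d=shot(c,'pm_'+c);W=cloud(c,d);fx,fy=w2f(W);X,Y,Z=W[...,0],W[...,1],W[...,2]
    g=im.max(-1)<45
    k=(abs(X-.462)<.09)&(abs(Y-.224)<.09)&g&(abs(Z-.005)<.01)
    L,n=ni.label(k);k=L==np.argmax(np.bincount(L.ravel())[1:])+1
    print('pad',k.sum(),cv2.minAreaRect((W[k][:,:2]*1000).astype(np.float32)),np.nanmedian(Z[k]))
    # mallet head in cloud
    k=(abs(fx+.024)<.035)&(abs(fy+.15)<.035)&(Z>.165)&(Z<.2);q=np.c_[fx[k],fy[k]].astype(np.float32)*1000
    if k.sum()>10: print('head top',k.sum(),cv2.minAreaRect(q),np.percentile(Z[k],[10,50,90]))
a=cv2.imread('pics/pm_scene.png')[130:290,150:330];cv2.imwrite('pics/pm1.png',cv2.resize(a,None,fx=3.3,fy=3.3,interpolation=cv2.INTER_CUBIC))
E
```

```text
t 42.0 tcp [ 0.5285 -0.1598  0.1466] psi 84.2 tilt 0.2 grip 0.208 F [ 0.2  0.1 -2.7] q6 1.26
(np.float64(-0.02666929906800259), np.float64(-0.19412068776819316))
-> (np.float64(0.5310853500779477), np.float64(-0.16095048933355474), 0.11, 83.65) | shift [-1, 3, 37] wz 0.6 q6 1.39
pad 673 ((453.14263916015625, 232.5501251220703), (84.40338134765625, 81.52677154541016), 70.72840881347656) 0.006404193815655157
head top 30 ((-22.112388610839844, -133.73121643066406), (8.196464538574219, 29.193862915039062), 74.26737213134766) [0.18651281 0.18873465 0.19141509]
pad 1008 ((454.7885437011719, 228.5499267578125), (80.15767669677734, 81.82838439941406), 71.1146240234375) 0.005986956602468507
head top 410 ((-22.852767944335938, -158.28958129882812), (53.26107406616211, 67.58895111083984), 89.85479736328125) [0.16833226 0.18750933 0.19084065]
```

View pics/pm1.png

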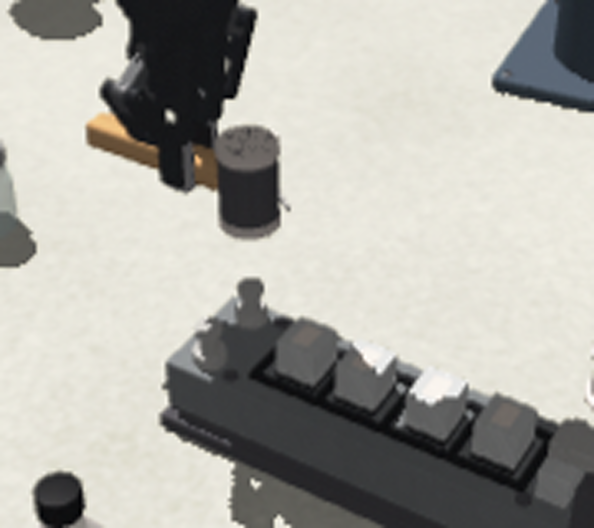

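The picture shows the mallet level, with its head at (248,180) above pin 1 at (248,290) in the crop. I'll strike pin 1 now.

>>> {"method": "step_arm", "body": {"commands": [[0,-1,3,10,0,0,0.6],[0,-1,3,25,0,0,0.6],[0,-1,3,38,0,0,0.6],[0,-1,3,42,0,0,0.6],[0,-1,3,42,0,0,0.6],[0,-1,3,42,0,0,0.6]]}}

```text
clock: 42.65
ee_pos: [0.5326, -0.1617, 0.1054]
tool_rot: [-2.342, -2.093, 0.0]
force: [0.0, 1.0, -2.1]
grip_width: 0.207
finger_force: 117.8
```

>>> {"method": "step_arm", "body": {"commands": [[0,0,0,8,0,0,0],[0,0,0,14,0,0,0],[0,0,0,18,0,0,0],[0,0,0,20,0,0,0],[0,0,0,20,0,0,0]]}}

```text
clock: 43.15
ee_pos: [0.5339, -0.1623, 0.0871]
tool_rot: [2.34, 2.091, 0.002]
force: [-0.5, -0.1, 4.2]
grip_width: 0.209
finger_force: 118.9
```

```bash
python3 - <<'E'
from h import *
p,s=now();print(w2f(p))
E
```

```text
t 43.1 tcp [ 0.5339 -0.1623  0.0871] psi 83.6 tilt 0.2 grip 0.209 F [-0.5 -0.1  4.2] q6 1.27
(np.float64(-0.021097218538024976), np.float64(-0.1960341883482693))
```

>>> {"method": "step_arm", "body": {"commands": [[0,0,0,3,0,0,0],[0,0,0,5,0,0,0],[0,0,0,5,0,0,0]]}}

```text
clock: 43.45
ee_pos: [0.5341, -0.1628, 0.0861]
tool_rot: [2.338, 2.09, 0.003]
force: [-5.8, -1.1, 19.0]
grip_width: 0.207
finger_force: 121.0
```

>>> {"method": "step_arm", "body": {"commands": [[0,0,0,2,0,0,0],[0,0,0,4,0,0,0],[0,0,0,4,0,0,0]]}}

```text
clock: 43.75
ee_pos: [0.5349, -0.1642, 0.0846]
tool_rot: [2.336, 2.087, 0.002]
force: [-8.0, -2.4, 25.6]
grip_width: 0.205
finger_force: 122.4
```

```bash
python3 - <<'E'
from h import *
p,s=now();print(w2f(p))
for c in('scene',):
    im,d=shot(c,'pn');W=cloud(c,d)
    a=im[170:270,170:300];cv2.imwrite('pics/pn1.png',cv2.resize(a[:,:,::-1],None,fx=5,fy=5,interpolation=cv2.INTER_CUBIC))
E
```

```text
t 43.8 tcp [ 0.5349 -0.1642  0.0846] psi 83.6 tilt 0.5 grip 0.205 F [-8.  -2.4 25.6] q6 1.27
(np.float64(-0.019895693635506865), np.float64(-0.19780041922908684))
```

View pics/pn1.png

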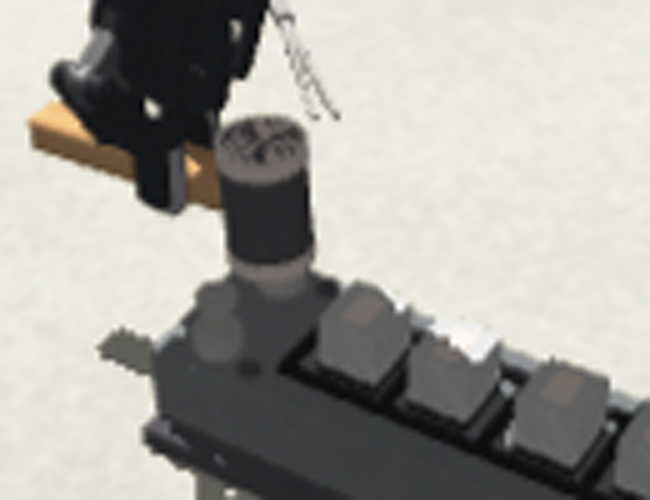

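The head sits on pin 1, and the force rose well past the pin's own resistance, so it is on its stop. Next is pin 2.

>>> {"method": "step_arm", "body": {"commands": [[0,0,0,-15,0,0,0],[0,0,0,-35,0,0,0],[0,0,0,-50,0,0,0],[0,0,15,-50,0,0,0],[0,0,33,-50,0,0,0],[0,0,47,-50,0,0,0],[0,0,47,-50,0,0,0],[0,0,47,-50,0,0,0]]}}

```text
clock: 44.6
ee_pos: [0.5786, -0.1666, 0.1255]
tool_rot: [-2.341, -2.092, 0.002]
force: [-0.2, 0.3, -2.0]
grip_width: 0.207
finger_force: 118.2
```

>>> {"method": "step_arm", "body": {"commands": [[0,0,0,0,0,0,0],[0,0,0,0,0,0,0],[0,0,0,0,0,0,0]]}}

```text
clock: 44.9
ee_pos: [0.5789, -0.1669, 0.1266]
tool_rot: [-2.343, -2.093, 0.0]
force: [-0.0, -1.0, -2.8]
grip_width: 0.204
finger_force: 118.2
```

```bash
python3 - <<'E'
from h import *
p,s=now();print(w2f(p))
for c in('top','scene'):
    im,d=shot(c);W=cloud(c,d);fx,fy=w2f(W);Z=W[...,2]
    k=(abs(fx+.024)<.014)&(abs(fy+.15)<.014)&(Z>.062)&(Z<.09);print(c,'pin1',k.sum(),np.percentile(Z[k],[50,90]))
    k=(abs(fx-.024)<.03)&(fy>-.18)&(fy<-.12)&(Z>.15)&(Z<.18);q=np.c_[fx[k],fy[k]].astype(np.float32)*1000
    if k.sum()>10: print('head top',k.sum(),cv2.minAreaRect(q),np.percentile(Z[k],[10,50,90]))
E
```

```text
t 44.9 tcp [ 0.5789 -0.1669  0.1266] psi 83.6 tilt 0.0 grip 0.204 F [-0.  -1.  -2.8] q6 1.29
(np.float64(0.024204984758427032), np.float64(-0.1956024173439225))Traceback (most recent call last):
  File "<stdin>", line 5, in <module>
    return _quantile_unchecked(
        a, q, axis, out, overwrite_input, method, keepdims, weights)
    return _ureduce(a,
                    func=_quantile_ureduce_func,
    ...<5 lines>...
                    overwrite_input=overwrite_input,
                    method=method)
    r = func(a, **kwargs)
    result = _quantile(arr,
                       quantiles=q,
    ...<2 lines>...
                       out=out,
                       weights=wgt)
    slices_having_nans = np.isnan(arr[-1, ...])
                                  ~~~^^^^^^^^^
IndexError: index -1 is out of bounds for axis 0 with size 0
```

>>> {"method": "step_arm", "body": {"commands": [[0,0,0,10,0,0,0],[0,0,0,20,0,0,0],[0,0,0,30,0,0,0],[0,0,0,38,0,0,0],[0,0,0,43,0,0,0],[0,0,0,47,0,0,0],[0,0,0,50,0,0,0],[0,0,0,50,0,0,0]]}}

```text
clock: 45.75
ee_pos: [0.581, -0.1685, 0.0835]
tool_rot: [2.337, 2.089, 0.004]
force: [-6.6, -1.2, 21.2]
grip_width: 0.205
finger_force: 122.1
```

>>> {"method": "step_arm", "body": {"commands": [[0,0,0,1,0,0,0],[0,0,0,1,0,0,0],[0,0,0,1,0,0,0]]}}

```text
clock: 46.05
ee_pos: [0.5811, -0.1685, 0.0833]
tool_rot: [2.337, 2.089, 0.004]
force: [-8.7, -1.1, 23.9]
grip_width: 0.205
finger_force: 122.5
```

```bash
python3 - <<'E'
from h import *
p,s=now();print(w2f(p))
im,d=shot('scene','po');W=cloud('scene',d);fx,fy=w2f(W);Z=W[...,2]
k=(abs(fx+.024)<.014)&(abs(fy+.15)<.014)&(Z>.062)&(Z<.09);print('pin1',k.sum(),Z[k].round(3)[:12])
a=im[170:270,170:300];cv2.imwrite('pics/po1.png',cv2.resize(a[:,:,::-1],None,fx=5,fy=5,interpolation=cv2.INTER_CUBIC))
E
```

```text
t 46.0 tcp [ 0.5811 -0.1685  0.0833] psi 83.6 tilt 0.4 grip 0.205 F [-8.7 -1.1 23.9] q6 1.29
(np.float64(0.026507688111922317), np.float64(-0.19701562760175687))
pin1 48 [0.07  0.069 0.069 0.069 0.069 0.069 0.07  0.072 0.071 0.071 0.071 0.069]
```

View pics/po1.png

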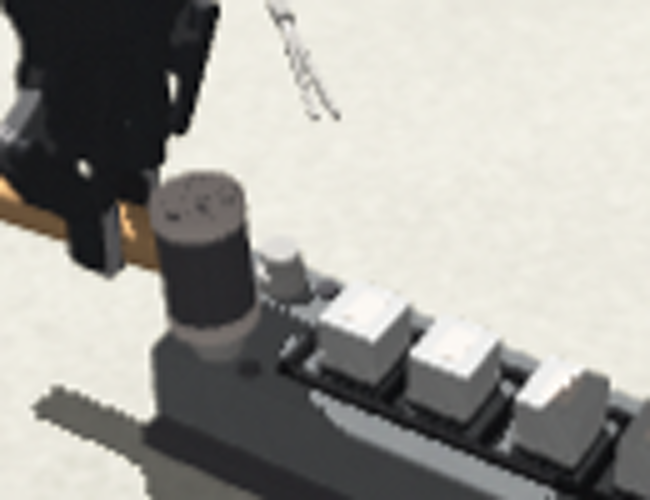

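Pin 1's head reads 70 mm, so it is home; the mallet is on pin 2. I'll give it one firmer push, then lift and check.

>>> {"method": "step_arm", "body": {"commands": [[0,0,0,2,0,0,0],[0,0,0,3,0,0,0],[0,0,0,3,0,0,0]]}}

```text
clock: 46.4
ee_pos: [0.5813, -0.1701, 0.0814]
tool_rot: [2.335, 2.086, 0.001]
force: [-9.1, -3.5, 26.6]
grip_width: 0.207
finger_force: 123.8
```

>>> {"method": "step_arm", "body": {"commands": [[0,0,0,-15,0,0,0],[0,0,0,-30,0,0,0],[0,0,0,-50,0,0,0],[0,0,0,-75,0,0,0],[0,0,-30,-75,0,0,0],[0,0,-70,-75,0,0,0],[0,-10,-115,-75,0,0,0],[0,-10,-150,-75,0,0,0]]}}

```text
clock: 47.2
ee_pos: [0.4267, -0.1597, 0.1463]
tool_rot: [-2.341, -2.092, 0.002]
force: [0.0, 0.1, -2.0]
grip_width: 0.208
finger_force: 119.1
```

>>> {"method": "step_arm", "body": {"commands": [[0,0,0,0,0,0,0],[0,0,0,0,0,0,0],[0,0,0,0,0,0,0]]}}

```text
clock: 47.5
ee_pos: [0.4302, -0.1602, 0.1475]
tool_rot: [2.342, 2.093, 0.001]
force: [-1.1, 0.8, -2.7]
grip_width: 0.206
finger_force: 119.2
```

```bash
python3 - <<'E'
from h import *
p,s=now()
for c in('scene','top'):
    im,d=shot(c,'pq'+c);W=cloud(c,d);fx,fy=w2f(W);Z=W[...,2]
    for x in(-.024,.024):
        k=(abs(fx-x)<.014)&(abs(fy+.15)<.014)&(Z>.064)&(Z<.09);print(c,x,k.sum(),np.round(np.percentile(Z[k],[25,50,75]),4) if k.sum() else 0)
a=np.radians(38.6)
chain(p,s,[(.45,.08,.15,151.2),(.4973-.004,.2523+.003,.15,218.6),(.4973-.004,.2523+.003,.0245,218.6)])
a=cv2.imread('pics/pqscene.png')[120:280,150:350];cv2.imwrite('pics/pq1.png',cv2.resize(a,None,fx=3.3,fy=3.3,interpolation=cv2.INTER_CUBIC))
E
```

```text
t 47.5 tcp [ 0.4302 -0.1602  0.1475] psi 83.6 tilt 0.1 grip 0.206 F [-1.1  0.8 -2.7] q6 1.18
scene -0.024 48 [0.0681 0.0699 0.0709]
scene 0.024 54 [0.0688 0.0701 0.0706]
top -0.024 30 [0.0687 0.0703 0.0723]
top 0.024 31 [0.0671 0.0697 0.0715]
-> (0.45, 0.08, 0.15, 151.2) | shift [241, -7, -2] wz -67.6 q6 0.68
-> (0.4933, 0.2553, 0.15, 218.6) | shift [47, 174, 0] wz -67.4 q6 -0.2
-> (0.4933, 0.2553, 0.0245, 218.6) | shift [0, 0, 126] wz 0.0 q6 -0.2
```

View pics/pq1.png

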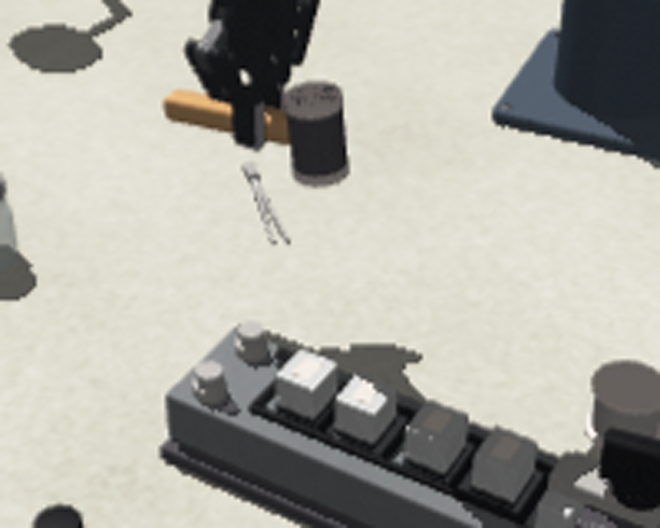

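Both pins read 70 mm in both cameras, so both are home. In the crop the mallet is held nearly level, head at (318,130). I'll take it back to the pad.

>>> {"method": "step_arm", "body": {"commands": [[0,25,-1,-1,0,0,-8],[0,55,-2,-1,0,0,-16],[0,85,-2,-2,0,0,-25],[0,115,-3,-2,0,0,-34],[0,145,-4,-2,0,0,-42],[0,178,-5,-2,0,0,-51],[0,210,-6,-2,0,0,-59],[0,241,-7,-2,0,0,-67.6]]}}

```text
clock: 48.4
ee_pos: [0.4503, 0.082, 0.1497]
tool_rot: [0.772, 3.044, 0.001]
force: [-0.8, 0.1, -2.4]
grip_width: 0.207
finger_force: 119.1
```

>>> {"method": "step_arm", "body": {"commands": [[0,6,22,0,0,0,-8],[0,12,44,0,0,0,-16],[0,18,66,0,0,0,-25],[0,24,88,0,0,0,-34],[0,30,110,0,0,0,-42],[0,36,132,0,0,0,-51],[0,42,155,0,0,0,-59],[0,47,174,0,0,0,-67.4]]}}

```text
clock: 49.2
ee_pos: [0.4931, 0.2575, 0.1492]
tool_rot: [-1.047, 2.961, 0.001]
force: [-0.7, 0.2, -3.4]
grip_width: 0.207
finger_force: 119.1
```

>>> {"method": "step_arm", "body": {"commands": [[0,0,0,0,0,0,0],[0,0,0,20,0,0,0],[0,0,0,40,0,0,0],[0,0,0,60,0,0,0],[0,0,0,80,0,0,0],[0,0,0,100,0,0,0],[0,0,0,112,0,0,0],[0,0,0,115,0,0,0]]}}

```text
clock: 50.0
ee_pos: [0.4908, 0.2545, 0.0324]
tool_rot: [1.033, -2.963, 0.0]
force: [0.8, -0.2, -3.3]
grip_width: 0.205
finger_force: 119.2
```

>>> {"method": "step_arm", "body": {"commands": [[0,0,0,0,0,0,0],[0,0,0,3,0,0,0],[0,0,0,6,0,0,0],[0,0,0,8,0,0,0],[0,0,0,8,0,0,0]]}}

```text
clock: 50.5
ee_pos: [0.492, 0.2553, 0.0265]
tool_rot: [1.037, -2.966, -0.0]
force: [-0.3, -0.1, -2.8]
grip_width: 0.204
finger_force: 119.2
```

```bash
python3 - <<'E'
from h import *
now()
im,d=shot('scene','pad')
a=im[160:310,320:470];cv2.imwrite('pics/pad1.png',cv2.resize(a[:,:,::-1],None,fx=3.5,fy=3.5,interpolation=cv2.INTER_CUBIC))
E
```

```text
t 50.5 tcp [0.492  0.2553 0.0265] psi 218.5 tilt 0.0 grip 0.204 F [-0.3 -0.1 -2.8] q6 -0.31
```

View pics/pad1.png

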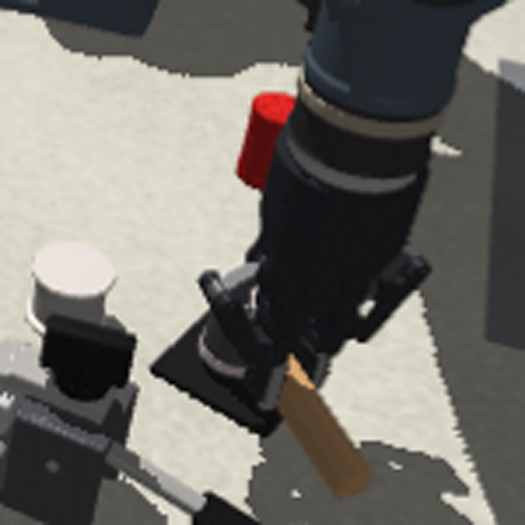

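The head is over the pad in the crop, around (225,345), with no contact yet. I'll lower it gently.

>>> {"method": "step_arm", "body": {"commands": [[0,0,0,1,0,0,0],[0,0,0,2,0,0,0],[0,0,0,2,0,0,0]]}}

```text
clock: 50.85
ee_pos: [0.4919, 0.2552, 0.0244]
tool_rot: [1.037, -2.965, 0.0]
force: [-0.2, -0.1, -3.2]
grip_width: 0.206
finger_force: 119.2
```

>>> {"method": "step_arm", "body": {"commands": [[0,0,0,1,0,0,0],[0,0,0,2,0,0,0],[0,0,0,2,0,0,0]]}}

```text
clock: 51.15
ee_pos: [0.4919, 0.2552, 0.0223]
tool_rot: [1.036, -2.965, 0.0]
force: [0.5, -0.8, -2.7]
grip_width: 0.208
finger_force: 119.2
```

```bash
python3 -c "
from h import *
now()"
```

```text
t 51.1 tcp [0.4919 0.2552 0.0223] psi 218.5 tilt 0.0 grip 0.208 F [ 0.5 -0.8 -2.7] q6 -0.31
```

>>> {"method": "step_arm", "body": {"commands": [[0,0,0,1,0,0,0],[0,0,0,2,0,0,0],[0,0,0,2,0,0,0]]}}

```text
clock: 51.45
ee_pos: [0.4919, 0.2552, 0.0203]
tool_rot: [1.036, -2.965, 0.0]
force: [0.0, 0.2, -2.5]
grip_width: 0.21
finger_force: 119.2
```

>>> {"method": "step_arm", "body": {"commands": [[0,0,0,1,0,0,0],[0,0,0,1.5,0,0,0],[0,0,0,1.5,0,0,0]]}}

```text
clock: 51.75
ee_pos: [0.4922, 0.2553, 0.0197]
tool_rot: [-1.037, 2.965, -0.0]
force: [-1.5, 0.2, 1.8]
grip_width: 0.207
finger_force: 119.8
```

```bash
python3 -c "
from h import *
now()"
```

```text
t 51.8 tcp [0.4922 0.2553 0.0197] psi 218.5 tilt 0.0 grip 0.207 F [-1.5  0.2  1.8] q6 -0.31
```

>>> {"method": "step_arm", "body": {"commands": [[0,0,0,0,0,0,0],[26,0,0,0,0,0,0],[32,0,0,0,0,0,0],[45,0,0,0,0,0,0],[55,0,0,0,0,0,0],[55,0,0,0,0,0,0],[55,0,0,0,0,0,0]]}}

```text
clock: 52.45
ee_pos: [0.4921, 0.2553, 0.019]
tool_rot: [1.037, -2.966, -0.0]
force: [0.5, 0.7, 0.0]
grip_width: 0.548
finger_force: 0.0
```

>>> {"method": "step_arm", "body": {"commands": [[55,0,0,-10,0,0,0],[55,0,0,-30,0,0,0],[55,0,0,-60,0,0,0],[55,0,0,-90,0,0,0],[55,0,0,-130,0,0,0],[55,0,0,-170,0,0,0],[55,0,0,-200,0,0,0]]}}

```text
clock: 53.15
ee_pos: [0.4927, 0.2555, 0.2231]
tool_rot: [-1.035, 2.962, 0.0]
force: [-0.0, 0.5, -0.6]
grip_width: 0.548
finger_force: 0.0
```

>>> {"method": "step_arm", "body": {"commands": [[55,40,0,0,0,0,0],[55,80,-20,0,0,0,0],[55,120,-40,0,0,0,0],[55,160,-60,0,0,0,0],[55,160,-60,0,0,0,0],[55,160,-60,0,0,0,0]]}}

```text
clock: 53.75
ee_pos: [0.4044, 0.108, 0.22]
tool_rot: [-1.032, 2.965, -0.0]
force: [-0.2, -0.8, -0.3]
grip_width: 0.547
finger_force: 0.0
```

```bash
python3 - <<'E'
from h import *
now()
for c in('top','scene'):
    im,d=shot(c,'f_'+c);W=cloud(c,d);fx,fy=w2f(W);X,Y,Z=W[...,0],W[...,1],W[...,2]
    k=(abs(X-.46)<.06)&(abs(Y-.225)<.06)&(Z>.058)&(Z<.085);print(c,'head',k.sum(),np.round(cv2.minAreaRect((W[k][:,:2]*1000).astype(np.float32))[:2],1),np.percentile(Z[k],[10,50,90]).round(4))
    k=(fy>.165)&(fy<.25)&(abs(fx)<.012)&(Z>.015)&(Z<.14);print('paddle',np.percentile(Z[k],[50,95]).round(3) if k.sum() else 0)
    for y in(-.094,-.048,-.002,.044):
        k=(abs(fx)<.025)&(abs(fy-y)<.022)&(Z>.072)
        if k.sum()>20: print(y,np.round(cv2.minAreaRect(np.c_[fx[k],fy[k]].astype(np.float32)*1000)[0],1),np.median(Z[k]).round(4))
    for x in(-.024,.024):
        k=(abs(fx-x)<.014)&(abs(fy+.15)<.014)&(Z>.064)&(Z<.09);print('pin',np.median(Z[k]).round(4))
a=cv2.imread('pics/f_scene.png')[170:330,180:450];cv2.imwrite('pics/f1.png',cv2.resize(a,None,fx=2.9,fy=2.9,interpolation=cv2.INTER_CUBIC))
E
```

```text
t 53.8 tcp [0.4044 0.108  0.22  ] psi 218.4 tilt 0.1 grip 0.547 F [-0.2 -0.8 -0.3] q6 -0.57Traceback (most recent call last):
  File "<stdin>", line 5, in <module>
    return _quantile_unchecked(
        a, q, axis, out, overwrite_input, method, keepdims, weights)
    return _ureduce(a,
                    func=_quantile_ureduce_func,
    ...<5 lines>...
                    overwrite_input=overwrite_input,
                    method=method)
    r = func(a, **kwargs)
    result = _quantile(arr,
                       quantiles=q,
    ...<2 lines>...
                       out=out,
                       weights=wgt)
    slices_having_nans = np.isnan(arr[-1, ...])
                                  ~~~^^^^^^^^^
IndexError: index -1 is out of bounds for axis 0 with size 0
```

>>> {"method": "step_arm", "body": {"commands": [[55,20,-25,0,0,0,0],[55,45,-56,0,0,0,0],[55,70,-88,0,0,0,0],[55,95,-119,0,0,0,0],[55,120,-150,0,0,0,0],[55,145,-181,0,0,0,0],[55,162,-203,0,0,0,0],[55,162,-203,0,0,0,0]]}}

```text
clock: 54.6
ee_pos: [0.4051, -0.1534, 0.2189]
tool_rot: [1.032, -2.967, 0.001]
force: [-0.5, 0.9, 0.3]
grip_width: 0.548
finger_force: 0.0
```

```bash
python3 - <<'E'
from h import *
now()
for c in('top','scene'):
    im,d=shot(c,'f_'+c);W=cloud(c,d);fx,fy=w2f(W);X,Y,Z=W[...,0],W[...,1],W[...,2]
    def P(n,k): print(c,n,k.sum(),np.percentile(Z[k],[10,50,90]).round(4) if k.sum() else 0, np.round(cv2.minAreaRect((np.c_[X[k],Y[k]]*1000).astype(np.float32))[:2],1).tolist() if k.sum()>3 else '')
    P('head',(abs(X-.46)<.06)&(abs(Y-.225)<.06)&(Z>.058)&(Z<.085))
    P('paddle',(fy>.165)&(fy<.25)&(abs(fx)<.012)&(Z>.015)&(Z<.14))
    for y in(-.094,-.048,-.002,.044): P(y,(abs(fx)<.025)&(abs(fy-y)<.022)&(Z>.072))
    for x in(-.024,.024): P('pin',(abs(fx-x)<.012)&(abs(fy+.15)<.012)&(Z>.064)&(Z<.09))
    P('spool',(abs(X-.449)<.05)&(abs(Y-.122)<.05)&(Z>.038)&(Z<.05));P('jar',(abs(X-.469)<.05)&(abs(Y+.383)<.05)&(Z>.065)&(Z<.085))
a=cv2.imread('pics/f_scene.png')[170:330,180:450];cv2.imwrite('pics/f1.png',cv2.resize(a,None,fx=2.9,fy=2.9,interpolation=cv2.INTER_CUBIC))
E
```

```text
t 54.6 tcp [ 0.4051 -0.1534  0.2189] psi 218.4 tilt 0.1 grip 0.548 F [-0.5  0.9  0.3] q6 -1.19
top head 143 [0.0621 0.0664 0.07  ] [[453.7, 225.8], [39.6, 35.9]]
top paddle 111 [0.0271 0.034  0.0418] [[598.2, 227.1], [63.8, 22.3]]
top -0.094 89 [0.0769 0.0805 0.0838] [[566.2, -59.9], [26.5, 30.0]]
top -0.048 104 [0.0778 0.0806 0.0844] [[570.1, -18.9], [26.7, 31.0]]
top -0.002 100 [0.0761 0.0813 0.0846] [[575.8, 29.7], [27.9, 29.5]]
top 0.044 102 [0.0759 0.0799 0.0833] [[581.3, 74.5], [28.3, 30.3]]
top pin 31 [0.0656 0.0697 0.0735] [[534.5, -113.7], [15.9, 16.5]]
top pin 29 [0.0673 0.0693 0.0743] [[582.5, -118.9], [14.7, 15.8]]
top spool 218 [0.0395 0.0428 0.0461] [[451.1, 121.9], [49.9, 48.8]]
top jar 177 [0.0711 0.0749 0.079 ] [[468.0, -382.8], [41.5, 43.5]]
scene head 249 [0.0622 0.0658 0.0673] [[455.6, 221.6], [39.5, 39.4]]
scene paddle 342 [0.0268 0.0325 0.0397] [[598.7, 225.9], [63.7, 22.8]]
scene -0.094 184 [0.0749 0.0801 0.0814] [[567.0, -62.4], [29.2, 33.1]]
scene -0.048 189 [0.0746 0.0798 0.0815] [[572.2, -20.6], [29.0, 31.9]]
scene -0.002 204 [0.0747 0.0801 0.0814] [[577.2, 27.9], [28.5, 32.4]]
scene 0.044 212 [0.0753 0.0799 0.0815] [[582.1, 72.9], [28.2, 32.4]]
scene pin 48 [0.0655 0.0697 0.0715] [[535.5, -118.3], [18.1, 15.3]]
scene pin 52 [0.0667 0.0698 0.0714] [[583.5, -122.7], [18.3, 16.3]]
scene spool 311 [0.0408 0.0422 0.0435] [[451.5, 120.3], [49.7, 51.4]]
scene jar 180 [0.0687 0.0751 0.0766] [[471.0, -386.0], [42.8, 41.9]]
```

View pics/f1.png

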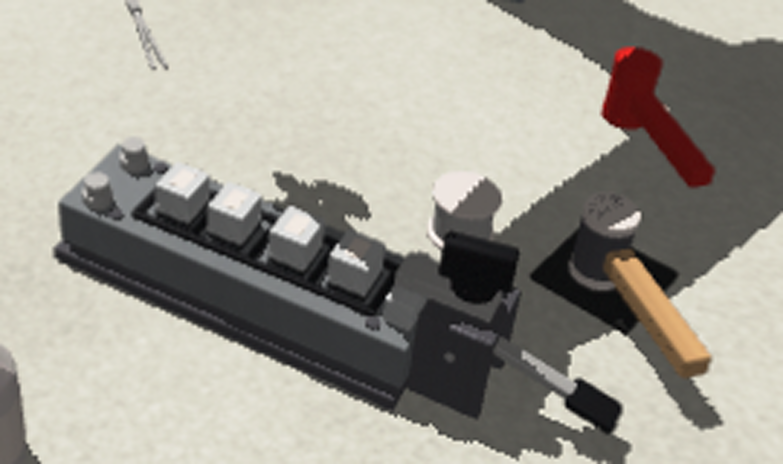

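The final check shows all four cans in their pockets, both pins down and the lever shut. The mallet stands on its pad, head at (610,225) in the crop and about 7 mm from the pad's centre. The spool and jar have not moved.

```bash
python3 -c "
from h import *
print(robot.close_job())"
```

```text
the job is handed in; nothing more can be done
None
```

I handed the job in at about 55 s, and no verdict came back. In the last camera check all four relay cans stood in their pockets, the lever was shut, both pins were home at 70 mm, the mallet stood on its pad, and the spool and jar had not moved. I could not read the clamp squeeze directly: I turned the nut about 212° (roughly 3.7–4.9 rad), and the lever met about 7 N a third of the way down.

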